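# Set up an insulated Faraday pail and load it with beads

## Task

Build the charge-measuring stand: stack all the notched white plates squarely in the middle of the steel earth plate, one on another, their longer sides along its longer sides, then set the pail upright in the middle of the pile. Next, without the gripper ever touching a bead, use the black scoop to move every bead from the tray into the pail. Finish with the scoop standing on its blue mat, and leave the tape, screwdriver and bottle where they are.

Things in the scene. Friction and masses are not known exactly. Their poses are not given: they have to be found in the camera images.
- base: Fixed steel earth plate on the bench, 150 mm (its x) by 110 mm (its y), 6 mm thick, with a brass terminal beside its short +x end (12 mm high); it is where the pile is built. Origin: centre of its underside, z up.
- base_top (a point): Centre of the earth plate's upper face, 6 mm above the bench.
- plate1: White plastic insulating plate, lying flat: 110 mm (its x) by 100 mm (its y), 12 mm thick; a finger notch 44 mm wide (along x), 20 mm deep in the middle of its +y and -y edges, so it is 60 mm across y between the notches. Origin: centre of its underside, z up. 120 g. Two or three of the three plates are present.
- plate2: White plastic insulating plate, lying flat: 110 mm (its x) by 100 mm (its y), 12 mm thick; a finger notch 44 mm wide (along x), 20 mm deep in the middle of its +y and -y edges, so it is 60 mm across y between the notches. Origin: centre of its underside, z up. 120 g. Two or three of the three plates are present.
- plate3: White plastic insulating plate, lying flat: 110 mm (its x) by 100 mm (its y), 12 mm thick; a finger notch 44 mm wide (along x), 20 mm deep in the middle of its +y and -y edges, so it is 60 mm across y between the notches. Origin: centre of its underside, z up. 120 g. Two or three of the three plates are present.
- pail: Round open aluminium measuring pail (Faraday pail), upright, 60 mm tall, outer radius 50 mm, wall 8 mm thick (inner radius 42 mm), floor 6 mm thick, 240 to 360 g. Can be gripped by its rim, one finger inside and one outside. Origin: centre of its underside, z up.
- mat: Fixed blue mat, 150 mm (its x) by 130 mm (its y), 2 mm thick, the parking place of the scoop. Origin: centre of its underside, z up.
- scoop: Black scoop. Origin: centre of its floor's underside; z up, x to the mouth (lip at x = +44 mm). Floor 88 (x) by 62 (y) by 2 mm; side walls (full height to x = 20, then a raked edge down to the lip) and back wall (front face x = -14) 32 mm high, 3 mm thick; top open. Handle: upright post 24 by 24 mm centred at x = -29, y = 0, top at z = 120; beads go ahead of it. 95 to 160 g.
- tray: Fixed open steel tray, outside 226 mm (its x) by 108 mm (its y), 50 mm high, walls and floor 4 mm thick (inside 218 by 100 mm). Origin: centre of its underside, z up. The beads start in the half towards its +x end; the first 92 mm inside its -x end are free of beads, room to set the scoop down.
- bead1: White slippery PTFE bead: an 18 mm ball with two opposite flats 8 mm across, on one of which it stands at the start, in the tray; 12 g. Origin: centre of one flat, z along the axis through both flats; its middle is at z = 9 mm. It may tumble and roll. Friction about 0.15. Three to six of the six beads are present.
- bead2: White slippery PTFE bead: an 18 mm ball with two opposite flats 8 mm across, on one of which it stands at the start, in the tray; 12 g. Origin: centre of one flat, z along the axis through both flats; its middle is at z = 9 mm. It may tumble and roll. Friction about 0.15. Three to six of the six beads are present.
- bead3: White slippery PTFE bead: an 18 mm ball with two opposite flats 8 mm across, on one of which it stands at the start, in the tray; 12 g. Origin: centre of one flat, z along the axis through both flats; its middle is at z = 9 mm. It may tumble and roll. Friction about 0.15. Three to six of the six beads are present.
- bead4: White slippery PTFE bead: an 18 mm ball with two opposite flats 8 mm across, on one of which it stands at the start, in the tray; 12 g. Origin: centre of one flat, z along the axis through both flats; its middle is at z = 9 mm. It may tumble and roll. Friction about 0.15. Three to six of the six beads are present.
- bead5: White slippery PTFE bead: an 18 mm ball with two opposite flats 8 mm across, on one of which it stands at the start, in the tray; 12 g. Origin: centre of one flat, z along the axis through both flats; its middle is at z = 9 mm. It may tumble and roll. Friction about 0.15. Three to six of the six beads are present.
- bead6: White slippery PTFE bead: an 18 mm ball with two opposite flats 8 mm across, on one of which it stands at the start, in the tray; 12 g. Origin: centre of one flat, z along the axis through both flats; its middle is at z = 9 mm. It may tumble and roll. Friction about 0.15. Three to six of the six beads are present.
- tape: Bystander: roll of yellow tape lying flat near the earth plate, outer radius 28 mm, 18 mm tall; origin: centre of its underside.
- driver: Bystander: screwdriver, 160 mm long, lying on the far side of the bench.
- spray: Bystander: bottle 60 mm across, 150 mm tall, standing at the far left; origin: centre of its underside.
Not all that is in view belongs to the job. What is meant by the mat is not orange, purple or red, and is the larger of those in its own colour.

How it is judged:
By the outcome, as a careful person would: the job done as asked, in the order asked, and still so for the second after the job is handed in, with the robot touching nothing.
Of plate1, plate2, plate3 only 2 to 3 are there at a start; the rules pass over those that are not, and their reading is None.
Of bead1, bead2, bead3, bead4, bead5, bead6 only 3 to 6 are there at a start; the rules pass over those that are not, and their reading is None.
At some moment in a run one of scoop may be knocked a few centimetres aside while the robot is not near it.
It also fails if it takes over 210 s, if anything falls off the work surface, if the arm or the gripper's body presses on something with over 40 N, if the wrist force passes 120 N, or if a joint passes its speed limit or range.

## Robot

A 6-joint arm with a two-finger parallel gripper is mounted at the origin on the work surface. World frame = base frame: x ahead of the robot, y to its left, z up, the work surface at z = 0. Lengths are in mm, angles in rad, forces in N, time in s.
With the tool pointing down it reaches from about 400 to 925 mm from the base axis. Payload 12.5 kg.
Tool frame: the origin (TCP) lies between the finger pads; the fingertips stand env.tip_extent ahead of it and the grasp point (between the pads) lies 11 mm behind it (env.tip_extent is the distance from the TCP to the fingertips, in mm); z points along the fingers, y is the line along which they close (so a half turn about z gives the same grasp; the last joint's range is limited). The gripper opens to 95 mm and grips with 3 to 60 N. Pads are 20 mm wide; open, the fingers measure 119 mm over their backs; the gripper's body (75 mm by 180 mm) begins 59 mm behind the grasp point.
Start: joints at [-1.211, 0.491, 1.559, -0, 1.092, -0.106], TCP at [280.735, -558.421, 222.661] pointing down, gripper open.
Joint ranges: [-3.1, 3.1], [-0.84, 2.19], [0.05, 2.79], [-1.13, 4.28], [0.06, 2.93], [-2.69, 2.69]. Speed limits (rad/s): [2.22, 2.22, 2.79, 3.14, 3.14, 3.14].

## Interface

Orientations are given as [roll, pitch, yaw] about the fixed x, y, z axes, in that order (R = Rz(yaw) Ry(pitch) Rx(roll)).
In Python, from cell import env gives the robot as it stands.
- The arm moves only by the tool carry_out, never from a script. Its argument "motion" is a list of rows, each a list of 5 numbers: the shift along the tool's x, y, z in mm, then the turn about the tool's z in degrees, then the closure, from 0 (fully open) to 1 (shut). A call has 1 to 12 rows; each row shifts and turns the commanded pose from where the row before left it, along the tool's axes as they then stand; what a row does not reach is not made up. A row lasts 1/10 s, in which the tool goes at most 50 mm and 8.59 degrees, less where a joint would pass 70% of its speed; a pose out of reach is approached as far as the arm can. A call with a gripper value outside its range is refused whole. The fingers move at their own pace and stop on an object; the grip force is fixed at half the most. Time passes only in rows, so rows that do not move let the fingers close. It gives the time, the measured TCP pose, the force, the opening and the grip force at its end, in the units of the state.
- env.state(): the state, without advancing time (a new reading comes with each control period).
- env.read_camera(name): name is "side" or "top"; returns a dict with "color" (384x512x3 uint8, red, green, blue), "K" (3x3 intrinsics, pixels), "R" (3x3) and "t" (3): a world point X has camera coordinates R X + t. Camera axes: x right, y down, z forward; pixel columns grow to the right and rows downward; lengths in mm; the calibration is good to about 2 mm. A picture is of the moment at which its call begins. There is no depth.
- env.job_done(): hands the job in; it is judged then, once.
The state is a dict: "t": time; "joints": joint angles; "qvel": joint speeds; "tau": joint torques, N m; "eef_pos": TCP position; "tcp_rot": TCP orientation; "ft_force": force on the tool from outside, world axes, zero at the start; "moment": the same for the moment, N m; "opening": opening from 0.0 (shut) to 1.0 (fully open); "grip_force": force on a finger pad.
Only numpy, scipy, OpenCV 4.12 (cv2) and the standard library are available. Lean on these libraries where they do the work, as an engineer would, in place of code of your own. Each camera call takes 0.05 s, during which the arm holds its last target. There are 200 camera calls.

## Working session

There is one attempt and no reset: what is moved stays moved. The work goes in short steps, Python scripts to look and compute and a tool call to move; the robot and the scene stay as the last step left them, time stands still between calls to the robot, and variables do not carry over. Pictures are saved under pics/ and viewed, at most 14 in all, crops included, and the job is handed in when it is done.

Besides the shell and the picture viewer there is one more tool, called as a command line: name --pt "numbers of a row" for each row, then --argument value for the rest. carry_out: Moves the arm, as the interface text tells. Its arguments: {"type":"object","properties":{"motion":{"type":"array"}},"required":["motion"]}

```bash
ls; mkdir -p pics; python3 - <<'E'
from cell import env
import cv2,numpy as np
s=env.state();print(s,env.tip_extent)
for n in("top","side"):
    c=env.read_camera(n);cv2.imwrite(f"pics/{n}0.png",c["color"][...,::-1]);np.savez(f"{n}0.npz",**c);print(n,c["K"],c["R"],c["t"])
E
```

```text
pics
{'t': 0.0, 'joints': array([-1.21060280e+00,  4.91572848e-01,  1.55946959e+00,  1.59701668e-05,
        1.09171089e+00, -1.05605743e-01]), 'qvel': array([-0.00011108,  0.00109095,  0.00028404,  0.00126931,  0.00134737,
       -0.00109395]), 'tau': array([ 5.25025716e-04, -6.12639713e+01, -2.58182842e+01,  6.92993123e-02,
        4.80543450e-02, -1.17344844e-04]), 'eef_pos': array([ 280.64352226, -558.17142767,  222.04655713]), 'tcp_rot': array([-3.14043993e+00, -1.36431379e-04,  4.65791820e-01]), 'ft_force': array([ 0.0591637 , -0.15860492,  0.15699544]), 'moment': array([-0.04504813, -0.03801482, -0.03031222]), 'grip_force': 0.0, 'opening': 1.0014033962385067} 8.0
top [[422.66154628   0.         257.74264967]
 [  0.         422.66154628 196.17727204]
 [  0.           0.           1.        ]] [[ 2.26890368e-02 -9.99742485e-01  4.14416732e-04]
 [-9.94932386e-01 -2.26204825e-02 -9.79686696e-02]
 [ 9.79528155e-02  1.81049813e-03 -9.95189413e-01]] [-120.22981885  483.41004934 1223.57549769]
side [[378.15142712   0.         253.54865659]
 [  0.         378.15142712 192.00322417]
 [  0.           0.           1.        ]] [[-9.80779524e-01 -1.95117991e-01  7.02801052e-04]
 [-1.24497933e-01  6.23019412e-01 -7.72235117e-01]
 [ 1.50239106e-01 -7.57479888e-01 -6.35336470e-01]] [482.66485276 156.41005354 999.52009019]
```

View pics/top0.png

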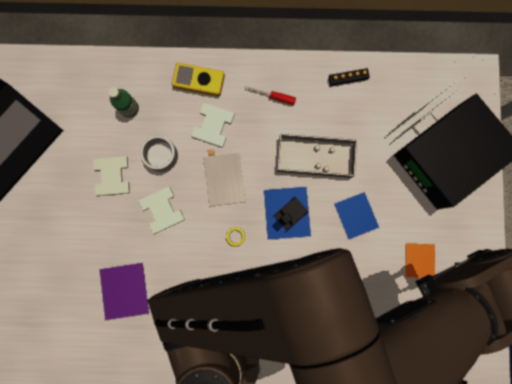

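View pics/side0.png

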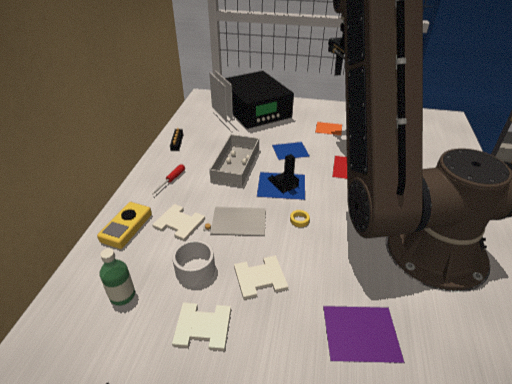

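Top view: notched plates at (213,125), (111,176) and (162,210), and the pail at (159,155). The earth plate is at (225,180) with its terminal at (211,153), and the tray is at (315,157) with about 4 beads. The scoop is on the larger blue mat at (287,213), and the tape is at (236,237). Next I'll segment these with flood fills from those seeds.

```bash
cat > h.py <<'E'
import cv2,numpy as np
from cell import env
def cam(n,save=None):
    c=env.read_camera(n)
    if save: cv2.imwrite(f"pics/{save}.png",c["color"][...,::-1])
    return c
def ray(c,px,z):
    "pixel(s) -> world points on plane z"
    p=np.atleast_2d(px).astype(float);d=np.c_[p,np.ones(len(p))]@np.linalg.inv(c["K"]).T@c["R"]
    o=-c["R"].T@c["t"];return (o+d*((z-o[2])/d[:,2])[:,None])[:,:2]
def proj(c,X):
    q=(np.atleast_2d(X)@c["R"].T+c["t"])@c["K"].T;return q[:,:2]/q[:,2:]
def fill(img,seed,tol):
    m=np.zeros((img.shape[0]+2,img.shape[1]+2),np.uint8)
    cv2.floodFill(cv2.GaussianBlur(img,(3,3),0),m,seed,0,(tol,)*3,(tol,)*3,4|cv2.FLOODFILL_FIXED_RANGE|cv2.FLOODFILL_MASK_ONLY|(255<<8))
    return m[1:-1,1:-1]
def rect(c,m,z):
    "min-area rectangle on plane z: centre, long, short, yaw(deg) of long side, area centroid"
    k=max(cv2.findContours(m,cv2.RETR_EXTERNAL,cv2.CHAIN_APPROX_NONE)[0],key=cv2.contourArea)
    w=ray(c,k[:,0],z);r=cv2.minAreaRect(w.astype(np.float32));b=cv2.boxPoints(r)
    e=[b[1]-b[0],b[2]-b[1]];L=[np.hypot(*v) for v in e];i=int(np.argmax(L))
    M=cv2.moments(k);g=ray(c,(M["m10"]/M["m00"],M["m01"]/M["m00"]),z)[0]
    return dict(c=np.round(r[0],1),L=np.round([L[i],L[1-i]],1),yaw=round(float(np.degrees(np.arctan2(e[i][1],e[i][0]))%180),1),g=np.round(g,1))
E
cat > m.py <<'E'
from h import *
c=dict(np.load("top0.npz"));im=c["color"];out=im.copy()
for n,s,t,z in[("p1",(213,125),22,12),("p2",(111,176),22,12),("p3",(162,210),22,12),("base",(225,175),18,6),("mat",(275,195),35,2),("mat2",(356,215),35,2),("tray",(285,157),22,4),("tape",(228,237),40,18)]:
    m=fill(im,s,t);out[m>0]=(255,0,255);print(n,im[s[1],s[0]],(m>0).sum(),rect(c,m,z))
print("bg",im[230,190],im[120,290])
x=np.vstack([im[90:240,80:230]]);cv2.imwrite("pics/a.png",cv2.resize(np.vstack([np.hstack([out[100:240,90:230],im[100:240,90:230]]),np.hstack([out[120:260,230:370],im[120:260,230:370]])]),None,fx=2.1,fy=2.1,interpolation=cv2.INTER_NEAREST)[...,::-1])
E
python3 m.py
```

```text
p1 [189 193 168] 27492 {'c': array([ 613.9, -324.9]), 'L': array([1026.7,  653.7], dtype=float32), 'yaw': 90.8, 'g': array([ 662.5, -359.7])}
p2 [189 188 158] 75720 {'c': array([456.6, -91.6]), 'L': array([1489.7,  964.5], dtype=float32), 'yaw': 90.1, 'g': array([559.8, -45.2])}
p3 [190 193 163] 1223 {'c': array([460.7, 191.1]), 'L': array([154.1, 104.9], dtype=float32), 'yaw': 26.3, 'g': array([448.4, 185.3])}
base [172 157 138] 75732 {'c': array([453.4, -81.1]), 'L': array([1541.3, 1009.6], dtype=float32), 'yaw': 91.3, 'g': array([505.8,  66.5])}
mat [ 37  71 130] 1288 {'c': array([ 440.5, -196.7]), 'L': array([144.6, 124.5], dtype=float32), 'yaw': 5.8, 'g': array([ 443.4, -192.1])}
mat2 [ 36  70 129] 1144 {'c': array([ 437.6, -404.5]), 'L': array([109.2,  94.2], dtype=float32), 'yaw': 22.6, 'g': array([ 437.2, -404.9])}
tray [189 176 155] 1675 {'c': array([ 610.4, -275.8]), 'L': array([206.5,  83.2], dtype=float32), 'yaw': 86.8, 'g': array([ 611.7, -273.7])}
tape [180 169  52] 181 {'c': array([367.6, -45.1]), 'L': array([52.9, 52.7], dtype=float32), 'yaw': 91.5, 'g': array([366.6, -45.1])}
bg [189 177 161] [189 174 157]
```

View pics/a.png

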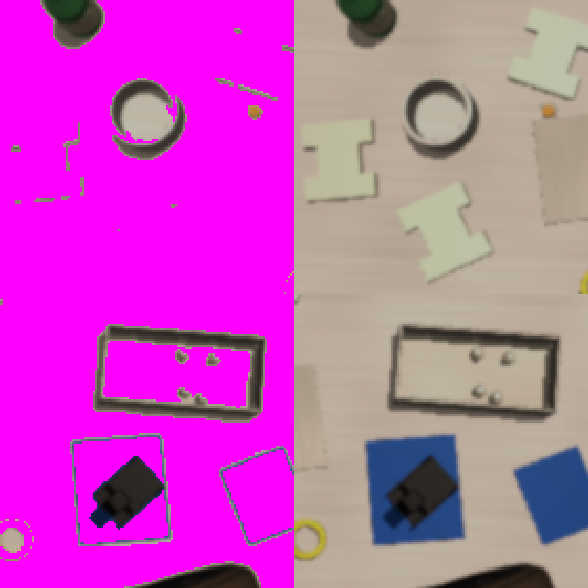

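The colour crop shows 4 beads in the tray half at image right, so the tray's +x end points to world -y. The plates are greener than the bench, so I'll mask on G-R. Next is an enlarged view of the earth plate and pail.

```bash
cat > m2.py <<'E'
from h import *
c=dict(np.load("top0.npz"));s=dict(np.load("side0.npz"))
print("cam",-c["R"].T@c["t"],-s["R"].T@s["t"])
def plates(c,save=False):
    im=cv2.medianBlur(c["color"],3).astype(int);m=((im[...,1]-im[...,0]>-6)&(im[...,1]>130)&(im[...,0]-im[...,2]>8)).astype(np.uint8)*255
    m=cv2.morphologyEx(m,cv2.MORPH_OPEN,np.ones((3,3),np.uint8))
    for k in cv2.findContours(m,cv2.RETR_EXTERNAL,cv2.CHAIN_APPROX_NONE)[0]:
        if cv2.contourArea(k)>350:
            q=np.zeros_like(m);cv2.drawContours(q,[k],-1,255,-1);print(cv2.boundingRect(k),rect(c,q,12))
print("top");plates(c);print("side");plates(s)
t=c["color"];A=cv2.resize(t[125:225,140:260],(600,500),interpolation=cv2.INTER_CUBIC)
def st(a): 
    a=a.astype(float);lo,hi=np.percentile(a,2),np.percentile(a,98);return np.clip((a-lo)/(hi-lo)*255,0,255).astype(np.uint8)
cv2.imwrite("pics/b.png",st(A)[...,::-1])
B=s["color"][195:295,160:280];cv2.imwrite("pics/b2.png",st(cv2.resize(B,(600,500),interpolation=cv2.INTER_CUBIC))[...,::-1])
E
python3 m2.py
```

```text
cam [ 363.83554781 -111.4791704  1265.09824615] [342.69352838 753.84646311 755.47768418]
top
(140, 187, 43, 46) {'c': array([439.2, 177.2]), 'L': array([113.7,  99. ], dtype=float32), 'yaw': 26.3, 'g': array([440.1, 177. ])}
(94, 157, 36, 39) {'c': array([537.6, 329.9]), 'L': array([112.5,  99.7], dtype=float32), 'yaw': 7.6, 'g': array([537.9, 331.1])}
(192, 104, 41, 42) {'c': array([702.8,  33.9]), 'L': array([111.1, 100.1], dtype=float32), 'yaw': 162.6, 'g': array([702.7,  33.4])}
side
(173, 307, 55, 41) {'c': array([540.9, 336.2]), 'L': array([109.4,  95.2], dtype=float32), 'yaw': 9.2, 'g': array([536.8, 340.2])}
```

View pics/b.png

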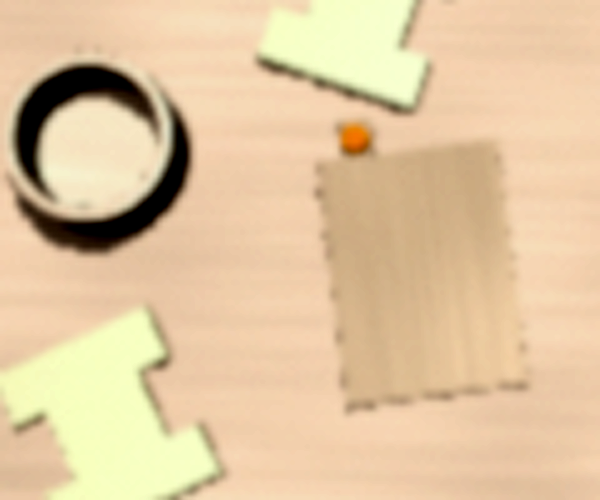

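View pics/b2.png

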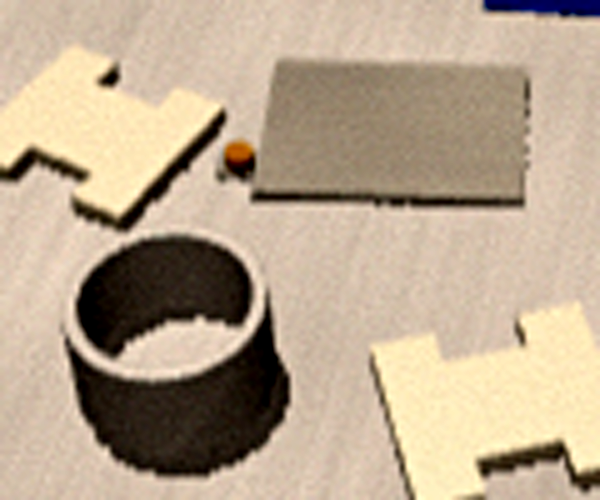

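Crop of the earth plate in the top view: corners at (318,162), (497,143), (527,385), (346,408). In the side crop they are at (278,62), (527,68), (523,203), (253,198). The pail rim spans columns 10–172 and rows 60–222 in the top crop.

```bash
cat > m3.py <<'E'
from h import *
c=dict(np.load("top0.npz"));s=dict(np.load("side0.npz"))
f=lambda p,o:np.array(p)/5-.4+np.array(o)
for n,cc,p,o in[("top",c,[(318,162),(497,143),(527,385),(346,408)],(140,125)),("side",s,[(278,62),(527,68),(523,203),(253,198)],(160,195))]:
    w=ray(cc,f(p,o),6);print(n,w.round(1).tolist(),w.mean(0).round(1))
    r=cv2.minAreaRect(w.astype(np.float32));print(r)
    e=[w[1]-w[0],w[2]-w[1],w[2]-w[3],w[3]-w[0]];print([np.degrees(np.arctan2(v[1],v[0])).round(1) for v in e])
print("pail",ray(c,f([(91,141),(10,141),(172,141),(91,60),(91,222)],(140,125)),60).round(1).tolist())
print("pail side",ray(s,f([(168,307),(65,307),(270,307)],(160,195)),60).round(1).tolist())
E
python3 m3.py
```

```text
top [[602.9, 58.2], [617.0, -49.6], [470.6, -71.5], [454.4, 36.2]] [536.2  -6.6]
((536.6143188476562, -6.643898010253906), (150.14944458007812, 108.93643188476562), 8.418170928955078)
[np.float64(-82.5), np.float64(-171.5), np.float64(-81.4), np.float64(-171.6)]
side [[618.1, -48.5], [471.9, -72.2], [455.0, 37.2], [601.1, 62.5]] [536.5  -5.2]
((536.480712890625, -4.8509063720703125), (149.15167236328125, 112.29051971435547), 9.230141639709473)
[np.float64(-170.8), np.float64(98.8), np.float64(-170.2), np.float64(98.7)]
pail [[602.0, 182.7], [600.9, 229.6], [603.0, 135.9], [649.7, 184.9], [554.6, 180.6]]
pail side [[602.0, 190.2], [650.5, 199.9], [554.0, 180.6]]
```

```bash
cat > legs.py <<'E'
import sys
from h import *
def legs(w,start=None):
    "waypoints (x,y,z,yaw_deg): prints the tool shift (frame at leg start), then the turn about tool z"
    if start is None:
        s=env.state();start=(*s["eef_pos"],np.degrees(s["tcp_rot"][2]));print("now",np.round(start,1),"t",round(s["t"],1),"op",round(s["opening"],2),"F",s["ft_force"].round(1),"grip",round(s["grip_force"],1))
    p=np.array(start,float)
    for q in w:
        q=np.array(q,float);d=q-p;a=np.radians(p[3]);ca,sa=np.cos(a),np.sin(a)
        t=((d[3]+180)%360)-180
        print(q,"-> dx %.1f dy %.1f dz %.1f turn %.1f"%(ca*d[0]+sa*d[1],sa*d[0]-ca*d[1],-d[2],-t));p=q
if __name__=="__main__": legs(eval(sys.argv[1]))
E
python3 legs.py "[(500,-100,220,26.3),(439.5,177.1,100,26.3),(439.5,177.1,10,26.3),(439.5,177.1,150,26.3),(536.4,-6,100,8.5),(536.4,-6,17,8.5)]"
```

```text
now [ 280.7 -558.2  222.1   26.7] t 0.1 op 1.0 F [0.1 0.8 0.3] grip 0.0
[ 500.  -100.   220.    26.3] -> dx 401.8 dy -310.9 dz 2.1 turn 0.4
[439.5 177.1 100.   26.3] -> dx 68.5 dy -275.2 dz 120.0 turn -0.0
[439.5 177.1  10.   26.3] -> dx 0.0 dy 0.0 dz 90.0 turn -0.0
[439.5 177.1 150.   26.3] -> dx 0.0 dy 0.0 dz -140.0 turn -0.0
[536.4  -6.  100.    8.5] -> dx 5.7 dy 207.1 dz 50.0 turn 17.8
[536.4  -6.   17.    8.5] -> dx 0.0 dy 0.0 dz 83.0 turn -0.0
```

carry_out --pt "16 -13 0 0 0" --pt "32 -25 0 0 0" --pt "36 -28 0 0 0" --pt "38 -29 0 0 0" --pt "38 -29 0 0 0" --pt "38 -29 0 0 0" --pt "38 -29 0 0 0" --pt "38 -29 0 0 0" --pt "38 -29 0 0 0" --pt "38 -29 0 0.4 0" --pt "34 -26 0 0 0" --pt "18 -16 0 0 0"

```text
t: 1.3
eef_pos: [501.5, -97.5, 222.5]
tcp_rot: [-3.141, 0.0, 0.461]
ft_force: [-0.0, -0.7, 0.2]
opening: 1.001
grip_force: 0.0
```

carry_out --pt "4 -15 5 0 0" --pt "8 -30 12 0 0" --pt "8 -34 15 0 0" --pt "9 -35 16 0 0" --pt "9 -35 16 0 0" --pt "9 -35 16 0 0" --pt "9 -35 16 0 0" --pt "7 -30 14 0 0" --pt "5.5 -18 7 0 0" --pt "0 -8 3 0 0" --pt "0 0 0 0 0" --pt "0 0 0 0 0"

```text
t: 2.5
eef_pos: [440.4, 175.9, 102.8]
tcp_rot: [3.141, -0.0, 0.458]
ft_force: [0.2, -0.5, -0.8]
opening: 0.999
grip_force: 0.0
```

```bash
python3 legs.py "[(439.5,177.1,100,26.3),(439.5,177.1,10,26.3)]"; python3 - <<'E'
from h import *
c=cam("top");s=cam("side");a=np.vstack([c["color"][120:260,80:280],s["color"][180:320,150:350]])
cv2.imwrite("pics/c.png",cv2.resize(a,None,fx=2,fy=2,interpolation=cv2.INTER_CUBIC)[...,::-1])
E
```

```text
now [440.4 175.9 102.8  26.3] t 2.5 op 1.0 F [ 0.2 -0.5 -0.8] grip 0.0
[439.5 177.1 100.   26.3] -> dx -0.2 dy -1.5 dz 2.8 turn -0.0
[439.5 177.1  10.   26.3] -> dx 0.0 dy 0.0 dz 90.0 turn -0.0
```

View pics/c.png

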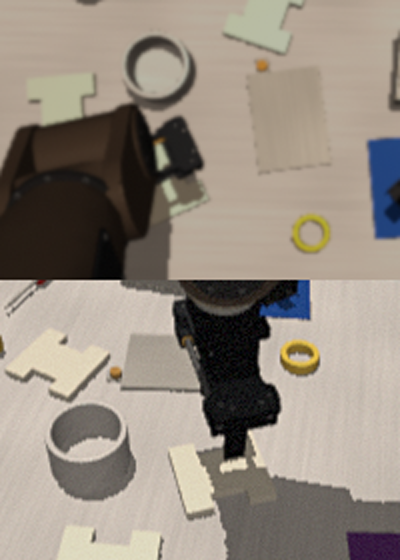

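The gripper is over the plate and its notches. I'll descend, grip and lift.

carry_out --pt "0 -0.7 15 0 0" --pt "0 -0.8 25 0 0" --pt "0 0 25 0 0" --pt "0 0 15 0 0" --pt "0 0 8 0 0" --pt "0 0 4.8 0 0" --pt "0 0 0 0 1" --pt "0 0 0 0 1" --pt "0 0 0 0 1" --pt "0 0 0 0 1" --pt "0 0 0 0 1" --pt "0 0 0 0 1"

```text
t: 3.8
eef_pos: [439.8, 178.1, 10.1]
tcp_rot: [3.141, -0.001, 0.459]
ft_force: [-0.9, -1.4, 5.0]
opening: 0.633
grip_force: 30.0
```

```bash
python3 legs.py "[(439.5,177.1,100,26.3),(536.4,-6,60,8.5),(536.4,-6,17,8.5)]"
```

```text
now [439.8 178.1  10.1  26.3] t 3.8 op 0.63 F [-0.9 -1.4  5. ] grip 30.0
[439.5 177.1 100.   26.3] -> dx -0.7 dy 0.7 dz -89.9 turn -0.0
[536.4  -6.   60.    8.5] -> dx 5.7 dy 207.1 dz 40.0 turn 17.8
[536.4  -6.   17.    8.5] -> dx 0.0 dy 0.0 dz 43.0 turn -0.0
```

carry_out --pt "0 0 -10 0 1" --pt "0 0 -25 5 1" --pt "0 0 -30 6 1" --pt "0 0 -25 6.8 1" --pt "6 18 0 0 1" --pt "12 34 0 0 1" --pt "12 34 5 0 1" --pt "12 34 10 0 1" --pt "12 34 15 0 1" --pt "8 25 10 0 1" --pt "4 12 0 0 1" --pt "2.3 5.4 0 0 1"

```text
t: 5.0
eef_pos: [536.3, -6.8, 60.2]
tcp_rot: [-3.142, 0.0, 0.147]
ft_force: [0.1, 0.4, -0.2]
opening: 0.628
grip_force: 30.0
```

carry_out --pt "0 0 10 0 1" --pt "0 0 10 0 1" --pt "0 0 0 0 1"

```text
t: 5.3
eef_pos: [535.1, -5.1, 38.6]
tcp_rot: [-3.141, 0.002, 0.149]
ft_force: [-0.6, 0.1, -0.4]
opening: 0.624
grip_force: 30.0
```

```bash
python3 legs.py "[(536.4,-6,17,8.5)]"
```

```text
now [535.1  -5.1  38.6   8.6] t 5.3 op 0.62 F [-0.6  0.1 -0.4] grip 30.0
[536.4  -6.   17.    8.5] -> dx 1.2 dy 1.1 dz 21.6 turn 0.1
```

carry_out --pt "0.6 0.5 10 0 1" --pt "0 0 7 0 1" --pt "0 0 3.5 0 1" --pt "0 0 1 0 1" --pt "0 0 0 0 1" --pt "0 0 0 0 0.1" --pt "0 0 0 0 0" --pt "0 0 0 0 0" --pt "0 0 0 0 0" --pt "0 0 -15 0 0" --pt "0 0 -30 0 0" --pt "0 0 -35 0 0"

```text
t: 6.5
eef_pos: [536.3, -6.5, 98.6]
tcp_rot: [-3.141, 0.002, 0.148]
ft_force: [-0.0, -0.9, 0.5]
opening: 0.997
grip_force: 0.0
```

```bash
python3 legs.py "[(537.7,330.5,100,7.6),(537.7,330.5,10,7.6)]"
```

```text
now [536.3  -6.5  98.6   8.5] t 6.5 op 1.0 F [-0.  -0.9  0.5] grip 0.0
[537.7 330.5 100.    7.6] -> dx 51.1 dy -333.1 dz -1.4 turn 0.9
[537.7 330.5  10.    7.6] -> dx 0.0 dy 0.0 dz 90.0 turn -0.0
```

carry_out --pt "3 -20 0 0 0" --pt "6 -36 0 0 0" --pt "6 -40 0 0 0" --pt "6 -42 0 0 0" --pt "6 -42 0 0 0" --pt "6 -42 0 0 0" --pt "6 -42 0 0 0" --pt "6 -36 0 0 0" --pt "4 -22 0 0 0" --pt "2.1 -11 0 0.9 0" --pt "0 0 15 0 0" --pt "0 0 25 0 0"

```text
t: 7.7
eef_pos: [538.5, 330.4, 58.2]
tcp_rot: [-3.141, -0.002, 0.133]
ft_force: [-0.2, 0.6, -0.2]
opening: 0.999
grip_force: 0.0
```

carry_out --pt "0 0 20 0 0" --pt "0 0 10 0 0" --pt "0 0 0 0 0"

```text
t: 8.0
eef_pos: [537.6, 329.3, 26.5]
tcp_rot: [3.141, 0.003, 0.132]
ft_force: [1.2, -0.2, 0.3]
opening: 1.003
grip_force: 0.0
```

```bash
python3 legs.py "[(537.7,330.5,10,7.6)]"
```

```text
now [537.6 329.3  26.5   7.6] t 8.0 op 1.0 F [ 1.2 -0.2  0.3] grip 0.0
[537.7 330.5  10.    7.6] -> dx 0.3 dy -1.2 dz 16.5 turn -0.0
```

carry_out --pt "0 -0.5 10 0 0" --pt "0 0 6.8 0 0" --pt "0 0 0 0 1" --pt "0 0 0 0 1" --pt "0 0 0 0 1" --pt "0 0 0 0 1" --pt "0 0 0 0 1" --pt "0 0 0 0 1" --pt "0 0 -10 0 1" --pt "0 0 -25 0 1" --pt "0 0 -30 0 1" --pt "0 0 -25 0 1"

```text
t: 9.2
eef_pos: [538.2, 330.9, 103.4]
tcp_rot: [-3.142, -0.001, 0.132]
ft_force: [-0.5, -0.1, -1.0]
opening: 0.63
grip_force: 29.9
```

carry_out --pt "-2 15 0 0 1" --pt "-4 30 0 0 1" --pt "-6 42 0 0 1" --pt "-6 42 0 0 1" --pt "-6 42 0 0 1" --pt "-6 42 0 0 1" --pt "-5 42 0 0 1" --pt "-5 40 0 0 1" --pt "-4 25 0 0 1" --pt "-2 13.9 0 -0.9 1" --pt "0 0 15 0 1" --pt "0 0 15 0 1"

```text
t: 10.4
eef_pos: [536.0, -7.4, 70.9]
tcp_rot: [3.141, 0.0, 0.147]
ft_force: [0.2, 0.5, -1.2]
opening: 0.629
grip_force: 29.9
```

carry_out --pt "0 0 10 0 1" --pt "0 0 0 0 1" --pt "0 0 0 0 1"

```text
t: 10.7
eef_pos: [536.5, -6.2, 61.5]
tcp_rot: [-3.142, 0.0, 0.148]
ft_force: [0.0, 0.6, -1.3]
opening: 0.631
grip_force: 29.9
```

```bash
python3 legs.py "[(536.4,-6,28.5,8.5)]"
```

```text
now [536.5  -6.2  61.5   8.5] t 10.7 op 0.63 F [ 0.   0.6 -1.3] grip 29.9
[536.4  -6.   28.5   8.5] -> dx -0.0 dy -0.3 dz 33.0 turn -0.0
```

carry_out --pt "0 0 15 0 1" --pt "0 0 10 0 1" --pt "0 0 5 0 1" --pt "0 0 2 0 1" --pt "0 0 0 0 1" --pt "0 0 0 0 0.1" --pt "0 0 0 0 0" --pt "0 0 0 0 0" --pt "0 0 0 0 0" --pt "0 0 -15 0 0" --pt "0 0 -30 0 0" --pt "0 0 -25 0 0"

```text
t: 11.9
eef_pos: [536.6, -6.2, 100.5]
tcp_rot: [-3.142, 0.0, 0.148]
ft_force: [0.9, 0.3, -0.3]
opening: 0.994
grip_force: 0.0
```

```bash
python3 legs.py "[(536.4,-6,100,-17.4),(702.8,33.7,100,-17.4),(702.8,33.7,10,-17.4),(702.8,33.7,110,-17.4),(536.4,-6,110,-17.4)]"
```

```text
now [536.6  -6.2 100.5   8.5] t 11.9 op 0.99 F [ 0.9  0.3 -0.3] grip 0.0
[536.4  -6.  100.  -17.4] -> dx -0.1 dy -0.2 dz 0.5 turn 25.9
[702.8  33.7 100.  -17.4] -> dx 146.9 dy -87.6 dz -0.0 turn -0.0
[702.8  33.7  10.  -17.4] -> dx 0.0 dy -0.0 dz 90.0 turn -0.0
[702.8  33.7 110.  -17.4] -> dx 0.0 dy -0.0 dz -100.0 turn -0.0
[536.4  -6.  110.  -17.4] -> dx -146.9 dy 87.6 dz -0.0 turn -0.0
```

carry_out --pt "0 0 0 8.5 0" --pt "0 0 0 8.5 0" --pt "0 0 0 8.5 0" --pt "8 -5 0 0.4 0" --pt "20 -12 0 0 0" --pt "32 -19 0 0 0" --pt "32 -19 0 0 0" --pt "28 -17 0 0 0" --pt "18 -10 0 0 0" --pt "8.9 -5.6 0 0 0" --pt "0 0 15 0 0" --pt "0 0 25 0 0"

```text
t: 13.1
eef_pos: [702.9, 33.5, 59.4]
tcp_rot: [-3.141, -0.002, -0.302]
ft_force: [0.4, 0.2, -0.4]
opening: 1.002
grip_force: 0.0
```

carry_out --pt "0 0 20 0 0" --pt "0 0 10 0 0" --pt "0 0 0 0 0"

```text
t: 13.4
eef_pos: [701.6, 33.3, 27.6]
tcp_rot: [3.141, 0.003, -0.303]
ft_force: [-0.1, 0.7, 0.6]
opening: 1.0
grip_force: 0.0
```

```bash
python3 legs.py "[(702.8,33.7,10,-17.4)]"
```

```text
now [701.6  33.3  27.6 -17.4] t 13.4 op 1.0 F [-0.1  0.7  0.6] grip 0.0
[702.8  33.7  10.  -17.4] -> dx 1.0 dy -0.7 dz 17.6 turn 0.0
```

carry_out --pt "0.4 -0.3 10 0 0" --pt "0 0 7.6 0 0" --pt "0 0 0 0 1" --pt "0 0 0 0 1" --pt "0 0 0 0 1" --pt "0 0 0 0 1" --pt "0 0 0 0 1" --pt "0 0 0 0 1" --pt "0 0 -15 0 1" --pt "0 0 -25 0 1" --pt "0 0 -30 0 1" --pt "0 0 -25 0 1"

```text
t: 14.6
eef_pos: [703.7, 33.7, 109.4]
tcp_rot: [-3.141, -0.001, -0.304]
ft_force: [-1.1, 0.2, -1.5]
opening: 0.627
grip_force: 30.0
```

carry_out --pt "-8 5 0 0 1" --pt "-20 12 0 0 1" --pt "-32 19 0 0 1" --pt "-32 19 0 0 1" --pt "-28 17 0 0 1" --pt "-18 10 0 0 1" --pt "-8.9 5.6 0 0 1" --pt "0 0 0 -8.5 1" --pt "0 0 0 -8.5 1" --pt "0 0 10 -8.5 1" --pt "0 0 20 -0.4 1" --pt "0 0 10 0 1"

```text
t: 15.8
eef_pos: [536.7, -5.9, 65.6]
tcp_rot: [-3.141, 0.001, 0.148]
ft_force: [0.5, -0.8, -1.3]
opening: 0.627
grip_force: 30.0
```

carry_out --pt "0 0 0 0 1" --pt "0 0 0 0 1"

```text
t: 16.0
eef_pos: [537.3, -6.0, 67.0]
tcp_rot: [3.142, 0.0, 0.148]
ft_force: [0.6, -1.3, -0.9]
opening: 0.625
grip_force: 30.0
```

```bash
python3 legs.py "[(536.4,-6,40.5,8.5)]"
```

```text
now [537.3  -6.   67.    8.5] t 16.0 op 0.63 F [ 0.6 -1.3 -0.9] grip 30.0
[536.4  -6.   40.5   8.5] -> dx -0.9 dy -0.1 dz 26.5 turn -0.0
```

carry_out --pt "0 0 12 0 1" --pt "-0.3 0 8 0 1" --pt "0 0 4 0 1" --pt "0 0 1.5 0 1" --pt "0 0 0 0 1" --pt "0 0 0 0 0.1" --pt "0 0 0 0 0" --pt "0 0 0 0 0" --pt "0 0 0 0 0" --pt "0 0 -15 0 0" --pt "0 0 -30 0 0.3" --pt "0 0 -35 0 0.55"

```text
t: 17.2
eef_pos: [536.3, -6.0, 121.5]
tcp_rot: [-3.141, 0.002, 0.148]
ft_force: [0.8, 0.4, 0.3]
opening: 0.884
grip_force: 0.0
```

```bash
python3 legs.py "[(608.8,137.5,120,8.5),(608.8,137.5,43,8.5),(608.8,137.5,140,8.5),(543.2,-51.5,140,8.5),(543.2,-51.5,85.5,8.5)]"
```

```text
now [536.3  -6.  121.5   8.5] t 17.2 op 0.88 F [0.8 0.4 0.3] grip 0.0
[608.8 137.5 120.    8.5] -> dx 92.9 dy -131.2 dz 1.5 turn -0.0
[608.8 137.5  43.    8.5] -> dx 0.0 dy 0.0 dz 77.0 turn -0.0
[608.8 137.5 140.    8.5] -> dx 0.0 dy 0.0 dz -97.0 turn -0.0
[543.2 -51.5 140.    8.5] -> dx -92.8 dy 177.2 dz -0.0 turn -0.0
[543.2 -51.5  85.5   8.5] -> dx 0.0 dy 0.0 dz 54.5 turn -0.0
```

carry_out --pt "8 -12 0 0 0.55" --pt "18 -26 0 0 0.55" --pt "22 -31 0 0 0.55" --pt "22 -31 0 0 0.55" --pt "15 -20 0 0 0.55" --pt "7.9 -11.2 0 0 0.55" --pt "0 0 15 0 0.55" --pt "0 0 15 0 0.55" --pt "0 0 0 0 0.55" --pt "0 0 0 0 0.55"

```text
t: 18.2
eef_pos: [609.1, 136.9, 91.0]
tcp_rot: [3.142, 0.001, 0.147]
ft_force: [0.1, 0.2, 0.4]
opening: 0.45
grip_force: 0.0
```

```bash
python3 legs.py "[(608.8,137.5,43,8.5)]"; python3 - <<'E'
from h import *
c=cam("top");s=cam("side");a=np.hstack([c["color"][130:230,140:260],s["color"][195:295,160:280]])
cv2.imwrite("pics/d.png",cv2.resize(a,None,fx=3.3,fy=3.3,interpolation=cv2.INTER_CUBIC)[...,::-1])
E
```

```text
now [609.1 136.9  91.    8.4] t 18.2 op 0.45 F [0.1 0.2 0.4] grip 0.0
[608.8 137.5  43.    8.5] -> dx -0.2 dy -0.6 dz 48.0 turn -0.1
```

View pics/d.png

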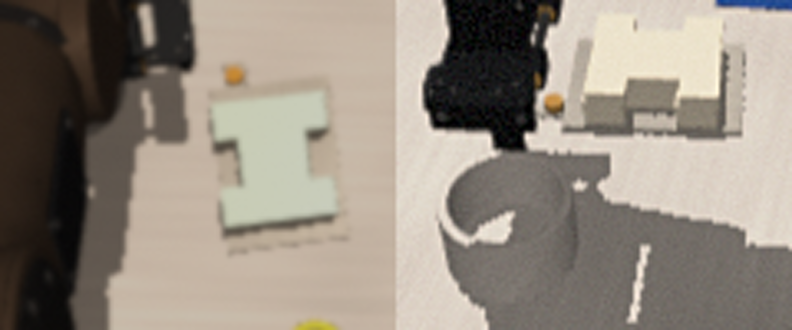

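The stack is square and central on the earth plate, at side-crop (655,70). The finger is at the far rim of the pail, near (510,145). I'll lower onto the rim.

carry_out --pt "0 0 12 0 0.55" --pt "0 0 12 0 0.55" --pt "0 0 8 0 0.55" --pt "0 0 0 0 0.55"

```text
t: 18.7
eef_pos: [608.6, 137.3, 57.7]
tcp_rot: [-3.142, 0.003, 0.148]
ft_force: [-0.6, 0.5, 0.1]
opening: 0.45
grip_force: 0.0
```

carry_out --pt "0 0 10 0 0.55" --pt "0 0 6 0 0.55" --pt "0 0 0 0 0.8" --pt "0 0 0 0 1" --pt "0 0 0 0 1" --pt "0 0 0 0 1" --pt "0 0 0 0 1" --pt "0 0 0 0 1"

```text
t: 19.5
eef_pos: [609.5, 137.6, 43.7]
tcp_rot: [3.142, -0.001, 0.148]
ft_force: [-1.2, 2.0, 1.9]
opening: 0.097
grip_force: 31.8
```

```bash
python3 legs.py "[(608.8,137.5,140,8.5),(543.2,-51.5,140,8.5)]"
```

```text
now [609.5 137.6  43.7   8.5] t 19.5 op 0.1 F [-1.2  2.   1.9] grip 31.8
[608.8 137.5 140.    8.5] -> dx -0.7 dy -0.0 dz -96.3 turn -0.0
[543.2 -51.5 140.    8.5] -> dx -92.8 dy 177.2 dz -0.0 turn -0.0
```

carry_out --pt "0 0 -5 0 1" --pt "0 0 -15 0 1" --pt "0 0 -25 0 1" --pt "0 0 -27 0 1" --pt "0 0 -16 0 1" --pt "0 0 -8 0 1" --pt "-4 8 0 0 1" --pt "-9 17 0 0 1" --pt "-13 25 0 0 1" --pt "-16 30 0 0 1" --pt "-17 32 0 0 1" --pt "-14 27 0 0 1"

```text
t: 20.7
eef_pos: [555.6, -13.3, 138.4]
tcp_rot: [-3.141, 0.002, 0.147]
ft_force: [0.3, 0.1, -3.0]
opening: 0.099
grip_force: 31.7
```

carry_out --pt "-10 20 0 0 1" --pt "-6 12 0 0 1" --pt "-4 6.2 0 0 1" --pt "0 0 10 0 1" --pt "0 0 15 0 1" --pt "0 0 10 0 1" --pt "0 0 5 0 1" --pt "0 0 0 0 1" --pt "0 0 0 0 1"

```text
t: 21.6
eef_pos: [543.7, -51.3, 99.5]
tcp_rot: [3.141, -0.0, 0.149]
ft_force: [-0.0, -0.7, -3.6]
opening: 0.099
grip_force: 31.7
```

```bash
python3 legs.py "[(543.2,-51.5,85.5,8.5)]"; python3 - <<'E'
from h import *
c=cam("top");s=cam("side");a=np.hstack([c["color"][130:230,170:290],s["color"][165:265,180:300]])
cv2.imwrite("pics/e.png",cv2.resize(a,None,fx=3.3,fy=3.3,interpolation=cv2.INTER_CUBIC)[...,::-1])
E
```

```text
now [543.7 -51.3  99.5   8.5] t 21.6 op 0.1 F [-0.  -0.7 -3.6] grip 31.7
[543.2 -51.5  85.5   8.5] -> dx -0.5 dy 0.2 dz 14.0 turn 0.0
```

View pics/e.png

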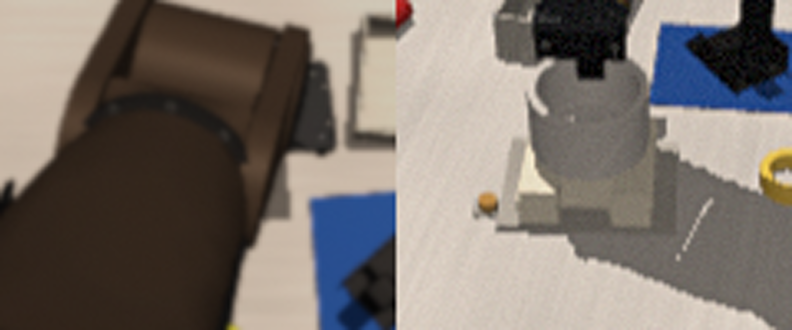

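The pail hangs level and central over the pile (side crop: pail centre column about 590, pile about 587). I'll set it down, release, and back off.

carry_out --pt "0 0 6 0 1" --pt "0 0 4 0 1" --pt "0 0 2.5 0 1" --pt "0 0 1 0 1" --pt "0 0 0 0 1" --pt "0 0 0 0 0.8" --pt "0 0 0 0 0.6" --pt "0 0 0 0 0.55" --pt "0 0 0 0 0.55"

```text
t: 22.6
eef_pos: [543.6, -51.5, 86.1]
tcp_rot: [3.141, -0.0, 0.148]
ft_force: [0.1, -0.4, -0.3]
opening: 0.377
grip_force: 0.0
```

carry_out --pt "0 0 -15 0 0.55" --pt "0 0 -30 0 0.5" --pt "0 0 -40 0 0.3" --pt "0 10 -20 0 0" --pt "0 30 0 0 0" --pt "0 40 0 0 0" --pt "0 40 0 0 0" --pt "0 40 0 0 0" --pt "0 40 0 0 0" --pt "0 40 0 0 0" --pt "0 30 0 0 0" --pt "0 20 0 0 0"

```text
t: 23.8
eef_pos: [586.2, -340.6, 190.7]
tcp_rot: [3.141, -0.0, 0.147]
ft_force: [-0.1, -0.5, 0.8]
opening: 0.999
grip_force: 0.0
```

```bash
python3 legs.py "[]"; python3 - <<'E'
from h import *
c=cam("top");s=cam("side");np.savez("top1.npz",**c);np.savez("side1.npz",**s)
a=np.hstack([c["color"][130:240,190:330],s["color"][150:260,180:320]])
cv2.imwrite("pics/f.png",cv2.resize(a,None,fx=2.85,fy=5.2,interpolation=cv2.INTER_CUBIC)[...,::-1])
E
```

```text
now [ 586.2 -340.6  190.7    8.4] t 23.8 op 1.0 F [-0.1 -0.5  0.8] grip 0.0
```

View pics/f.png

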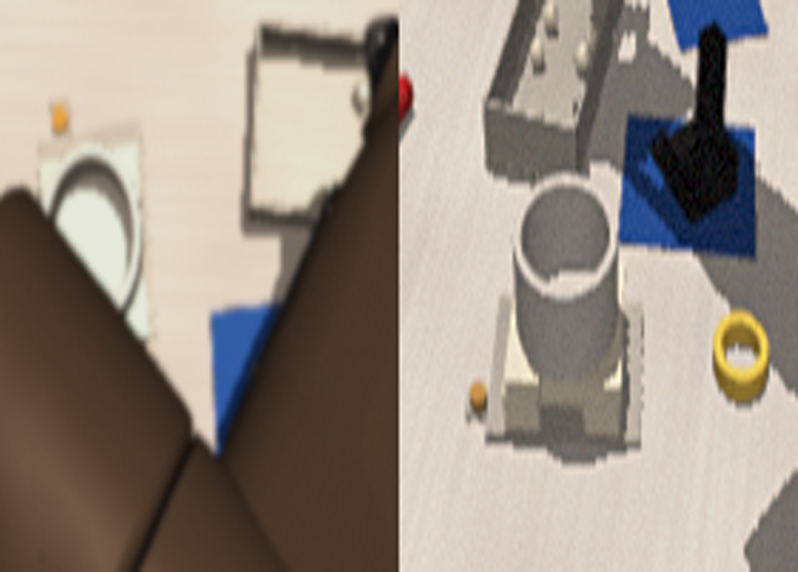

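The pail is upright and central on the pile: in the side crop, rim columns 515–618 against earth-plate columns 488–643. Next I'll measure the scoop and check whether it has moved since the first picture.

```bash
python3 - <<'E'
from h import *
t=dict(np.load("top0.npz"));s=dict(np.load("side0.npz"));s1=dict(np.load("side1.npz"))
d=lambda c,a:(c["color"].max(2)<75)[a]
A=t["color"][185:245,260:320];B=s["color"][150:205,250:310];C=s1["color"][150:205,250:310]
for n,c in(("s0",B),("s1",C)):
    m=(c.max(2)<60).astype(np.uint8)
    nn,l,st,ce=cv2.connectedComponentsWithStats(m);i=1+st[1:,4].argmax();print(n,st[i],ce[i])
f=lambda a:np.clip(cv2.resize(a,(400,400),interpolation=cv2.INTER_CUBIC).astype(float)*1.8,0,255)
cv2.imwrite("pics/g.png",np.hstack([f(A),f(B[:,:])])[...,::-1])
E
```

```text
s0 [ 18   5  31  38 575] [35.9373913  26.47652174]
s1 [ 18   5  32  38 596] [35.83557047 26.70973154][ WARN:0@0.227] global loadsave.cpp:1063 imwrite_ Unsupported depth image for selected encoder is fallbacked to CV_8U.
```

View pics/g.png

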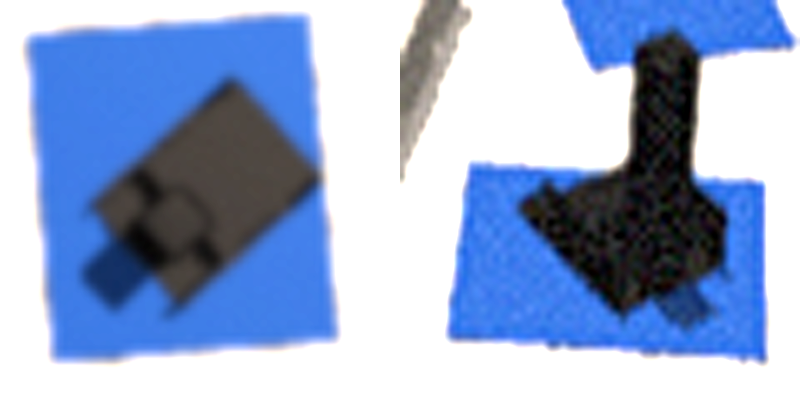

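In the left crop the scoop's lip corners are at (232,78) and (320,178), its rear corners at (92,208) and (175,310), and the post top at (175,222). In the right crop the post top is at (668,45). It has not moved since the start.

```bash
python3 - <<'E'
from h import *
from legs import legs
t=dict(np.load("top0.npz"));s=dict(np.load("side0.npz"))
g=lambda p:np.array(p)/6.667-.4+np.array([260,185])
w=ray(t,g([(232,78),(320,178)]),4);r=ray(t,g([(92,208),(175,310)]),20);print(w,r)
v=w.mean(0)-r.mean(0);n=w[1]-w[0];print("axis",np.degrees(np.arctan2(v[1],v[0])),"perp",np.degrees(np.arctan2(n[1],n[0]))+90,np.hypot(*v),np.hypot(*n))
print("post top",ray(t,g((175,222)),122),"side",ray(s,[289.8,155.8],122))
# tray
m=fill(t["color"],(285,157),22)
im=cv2.cvtColor(t["color"],cv2.COLOR_RGB2GRAY)[125:190,265:365]
k=(im<120).astype(np.uint8)*255;k=np.pad(k,((125,384-190),(265,512-365)))
print("tray outer z50",rect(t,k,50),"z0",rect(t,k,0))
b=cv2.resize(t["color"][125:190,268:368],(800,520),interpolation=cv2.INTER_CUBIC);cv2.imwrite("pics/i.png",np.clip(b*1.15,0,255).astype(np.uint8)[...,::-1])
E
```

```text
[[ 490.09089609 -219.06400496]
 [ 445.96079369 -259.13079499]] [[ 429.3529671  -156.65528955]
 [ 385.25622364 -194.0579172 ]]
axis -46.389768025576736 perp -47.76293051764665 88.03385311531207 59.60548298671593
post top [[ 419.0716171  -186.71752235]] side [[ 419.58620932 -189.4015279 ]]
tray outer z50 {'c': array([ 601.5, -273.7]), 'L': array([228.8, 119.1], dtype=float32), 'yaw': 86.7, 'g': array([ 601.4, -273.8])} z0 {'c': array([ 611.3, -280.4]), 'L': array([238.2, 124. ], dtype=float32), 'yaw': 86.7, 'g': array([ 611.2, -280.5])}
```

View pics/i.png

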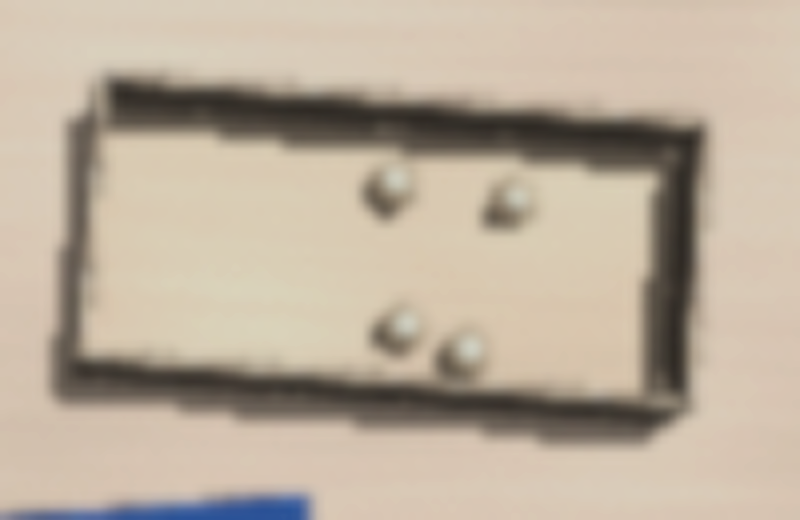

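The picture shows tray rim corners at (103,78), (706,127), (690,410) and (72,365), the floor corner at (655,170), and 4 beads at (392,187), (512,202), (400,328), (463,352). I'll compute the tray frame and bead positions from these.

```bash
python3 - <<'E'
from h import *
from legs import legs
t=dict(np.load("top0.npz"))
g=lambda p:np.array(p)/8-.45+np.array([268,125])
r=ray(t,g([(103,78),(706,127),(690,410),(72,365)]),50);print("rim",r.round(1).tolist(),r.mean(0),np.hypot(*np.diff(np.vstack([r,r[:1]]),axis=0).T))
e=[r[1]-r[0],r[2]-r[3]];print([np.degrees(np.arctan2(v[1],v[0])) for v in e])
print("floor corner TR",ray(t,g((655,170)),4), "floor left mid",ray(t,g((88,245)),4))
a=np.radians(-93.4);C=np.array(r.mean(0));R=np.array([[np.cos(a),np.sin(a)],[-np.sin(a),np.cos(a)]])
print("floor corner in tray",R@(ray(t,g((655,170)),4)[0]-C))
for b in[(392,187),(512,202),(400,328),(463,352)]: print("bead tray",(R@(ray(t,g(b),13)[0]-C)).round(1))
legs([(419.3,-188,190,43),(419.3,-188,72,43)])
E
```

```text
rim [[667.1, -171.6], [653.9, -392.5], [549.2, -386.7], [560.6, -162.2]] [ 607.70588723 -278.24325605] [221.29044784 104.86169397 224.78102944 106.96055432]
[np.float64(-93.43196666089963), np.float64(-92.90750844835401)]
floor corner TR [[ 647.82749137 -383.79294022]] floor left mid [[ 614.07828421 -169.32485559]]
floor corner in tray [102.98443172  46.31075221]
bead tray [ 2.9 29.6]
bead tray [48.3 27.5]
bead tray [  9.6 -23.8]
bead tray [ 33.7 -30.9]
now [ 586.1 -340.7  190.4    8.4] t 23.9 op 1.0 F [-0.5 -0.  -0.3] grip 0.0
[ 419.3 -188.   190.    43. ] -> dx -142.8 dy -175.3 dz 0.4 turn -34.6
[ 419.3 -188.    72.    43. ] -> dx 0.0 dy 0.0 dz 118.0 turn -0.0
```

carry_out --pt "-10 -12 0 0 0" --pt "-20 -25 0 0 0" --pt "-28 -34 0 0 0" --pt "-30 -36 0 0 0" --pt "-28 -34 0 0 0" --pt "-17 -21 0 0 0" --pt "-9.8 -13.3 0 0 0" --pt "0 0 0 -8 0" --pt "0 0 0 -8 0" --pt "0 0 0 -8 0" --pt "0 0 0 -8 0" --pt "0 0 0 -2.6 0"

```text
t: 25.1
eef_pos: [418.9, -185.1, 191.1]
tcp_rot: [3.141, -0.0, 0.758]
ft_force: [0.0, -0.9, -0.1]
opening: 1.001
grip_force: 0.0
```

```bash
python3 legs.py "[(419.3,-188,72,43)]"; python3 - <<'E'
from h import *
s=cam("side");C=s["color"][150:205,250:310];cv2.imwrite("pics/j.png",cv2.resize(s["color"][90:210,220:340],(600,600),interpolation=cv2.INTER_CUBIC)[...,::-1])
E
```

```text
now [ 418.9 -185.1  191.1   43.4] t 25.1 op 1.0 F [ 0.  -0.9 -0.1] grip 0.0
[ 419.3 -188.    72.    43. ] -> dx -1.7 dy 2.4 dz 119.1 turn 0.4
```

View pics/j.png

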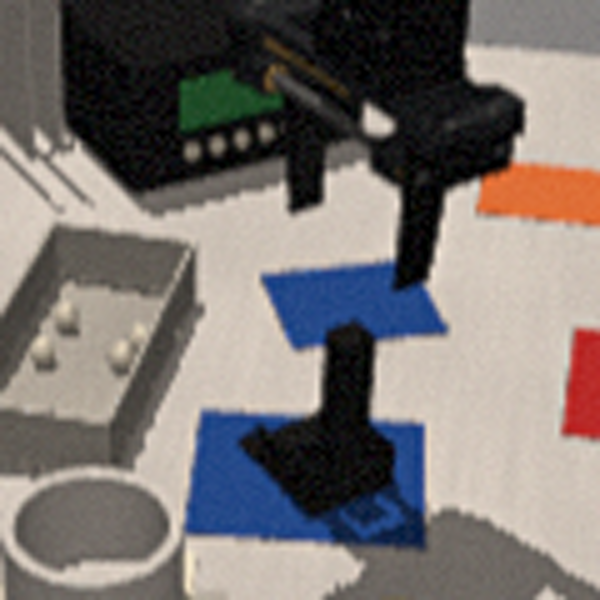

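The scoop has not moved on its mat, and the fingers straddle its post (post top at about (350,330)). I'll descend and grip.

carry_out --pt "-1 1.5 20 0.2 0" --pt "0 0 35 0 0" --pt "0 0 30 0 0" --pt "0 0 20 0 0" --pt "0 0 10 0 0" --pt "0 0 3.5 0 0" --pt "0 0 0 0 1" --pt "0 0 0 0 1" --pt "0 0 0 0 1" --pt "0 0 0 0 1" --pt "0 0 0 0 1" --pt "0 0 0 0 1"

```text
t: 26.35
eef_pos: [419.5, -187.9, 72.6]
tcp_rot: [3.141, -0.0, 0.749]
ft_force: [0.3, 0.5, -0.0]
opening: 0.551
grip_force: 0.0
```

carry_out --pt "0 0 0 0 1" --pt "0 0 0 0 1" --pt "0 0 0 0 1" --pt "0 0 0 0 1"

```text
t: 26.75
eef_pos: [419.4, -187.8, 72.4]
tcp_rot: [-3.142, 0.0, 0.749]
ft_force: [-0.8, 0.2, 0.0]
opening: 0.251
grip_force: 30.0
```

```bash
python3 legs.py "[]"
```

```text
now [ 419.4 -187.8   72.4   42.9] t 26.8 op 0.25 F [-0.8  0.2  0. ] grip 30.0
```

```bash
python3 legs.py "[(419.4,-187.8,152,-3.4),(625.7,-189.5,152,-3.4),(625.7,-189.5,76,-3.4)]"
```

```text
now [ 419.4 -187.8   72.4   42.9] t 26.8 op 0.25 F [-0.8  0.2  0. ] grip 30.0
[ 419.4 -187.8  152.    -3.4] -> dx -0.0 dy -0.0 dz -79.6 turn 46.3
[ 625.7 -189.5  152.    -3.4] -> dx 206.0 dy -10.5 dz -0.0 turn -0.0
[ 625.7 -189.5   76.    -3.4] -> dx 0.0 dy -0.0 dz 76.0 turn -0.0
```

carry_out --pt "0 0 -10 0 1" --pt "0 0 -20 0 1" --pt "0 0 -25 0 1" --pt "0 0 -15 8 1" --pt "0 0 -10 8 1" --pt "0 0 0 8 1" --pt "0 0 0 8 1" --pt "0 0 0 8 1" --pt "0 0 0 6.3 1" --pt "0 0 0 0 1"

```text
t: 27.75
eef_pos: [419.4, -187.8, 153.0]
tcp_rot: [3.141, -0.0, -0.061]
ft_force: [-0.3, 0.1, -1.5]
opening: 0.253
grip_force: 30.0
```

```bash
python3 legs.py "[(625.7,-189.5,152,-3.4),(625.7,-189.5,76,-3.4)]"
```

```text
now [ 419.4 -187.8  153.    -3.5] t 27.8 op 0.25 F [-0.3  0.1 -1.5] grip 30.0
[ 625.7 -189.5  152.    -3.4] -> dx 206.0 dy -10.9 dz 1.0 turn -0.1
[ 625.7 -189.5   76.    -3.4] -> dx 0.0 dy -0.0 dz 76.0 turn -0.0
```

carry_out --pt "10 -0.5 0 0 1" --pt "22 -1.2 0 0 1" --pt "30 -1.6 0 0 1" --pt "34 -1.8 0 0 1" --pt "34 -1.8 0 0 1" --pt "30 -1.6 0 0 1" --pt "24 -1.3 0 0 1" --pt "14 -0.7 0 0 1" --pt "8 -0.4 0 0 1" --pt "0 0 12 0 1" --pt "0 0 12 0 1" --pt "0 0 6 0 1"

```text
t: 28.95
eef_pos: [624.5, -189.0, 120.6]
tcp_rot: [-3.141, 0.003, -0.059]
ft_force: [0.6, -0.4, -0.4]
opening: 0.252
grip_force: 30.0
```

carry_out --pt "0 0 2 0 1" --pt "0 0 2 0 1" --pt "0 0 2 0 1" --pt "0 0 1 0 1" --pt "0 0 0 0 1"

```text
t: 29.45
eef_pos: [625.8, -189.2, 115.6]
tcp_rot: [3.141, -0.0, -0.06]
ft_force: [-0.4, -0.1, -1.6]
opening: 0.251
grip_force: 30.0
```

```bash
python3 legs.py "[(625.7,-189.5,75.5,-3.4)]"; python3 - <<'E'
from h import *
c=cam("top");s=cam("side");a=np.hstack([cv2.resize(c["color"][125:190,268:368],(400,400)),cv2.resize(s["color"][125:205,200:280],(400,400))])
cv2.imwrite("pics/k.png",np.clip(a*1.2,0,255).astype(np.uint8)[...,::-1])
E
```

```text
now [ 625.8 -189.2  115.6   -3.4] t 29.4 op 0.25 F [-0.4 -0.1 -1.6] grip 30.0
[ 625.7 -189.5   75.5   -3.4] -> dx -0.0 dy 0.3 dz 40.1 turn -0.0
```

View pics/k.png

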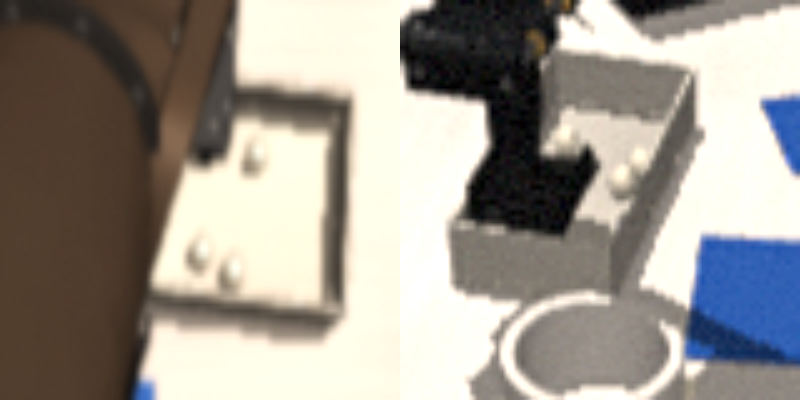

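The scoop is inside the tray rim at its -x end with no contact force, and the beads are clear of it. I'll lower to the floor.

carry_out --pt "0 0 10 0 1" --pt "0 0 12 0 1" --pt "0 0 10 0 1" --pt "0 0 5 0 1" --pt "0 0 2 0 1" --pt "0 0 1 0 1" --pt "0 0 0 0 1"

```text
t: 30.25
eef_pos: [625.9, -189.2, 75.5]
tcp_rot: [3.141, -0.0, -0.06]
ft_force: [-0.2, 0.5, -1.3]
opening: 0.252
grip_force: 30.0
```

carry_out --pt "0 0 0.5 0 1" --pt "0 0 0.5 0 1" --pt "0 0 0.5 0 1" --pt "0 0 0 0 1"

```text
t: 30.65
eef_pos: [625.9, -189.2, 74.4]
tcp_rot: [3.141, -0.001, -0.059]
ft_force: [-0.7, 0.8, 3.1]
opening: 0.248
grip_force: 30.0
```

carry_out --pt "0 4 0 0 1" --pt "0 8 0 0 1" --pt "0 10 0 0 1" --pt "0 10 0 0 1" --pt "0 10 0 0 1" --pt "0 10 0 0 1" --pt "0 10 0 0 1" --pt "0 10 0 0 1" --pt "0 10 0 0 1" --pt "0 8 0 0 1" --pt "0 6 0 0 1" --pt "0 4 0 0 1"

```text
t: 31.85
eef_pos: [620.1, -289.6, 74.5]
tcp_rot: [-3.142, -0.001, -0.06]
ft_force: [0.8, 4.3, 6.1]
opening: 0.249
grip_force: 30.0
```

carry_out --pt "0 3 0 0 1" --pt "0 3 0 0 1" --pt "0 3 0 0 1" --pt "0 2 0 0 1" --pt "0 0 0 0 1"

```text
t: 32.35
eef_pos: [619.4, -300.5, 74.5]
tcp_rot: [3.141, -0.001, -0.06]
ft_force: [1.3, 3.1, 5.1]
opening: 0.251
grip_force: 30.0
```

carry_out --pt "0 2 0 0 1" --pt "0 2 0 0 1" --pt "0 1 0 0 1" --pt "0 0 0 0 1"

```text
t: 32.75
eef_pos: [619.2, -305.3, 74.5]
tcp_rot: [3.142, -0.001, -0.06]
ft_force: [0.4, 3.4, 5.8]
opening: 0.251
grip_force: 30.0
```

carry_out --pt "0 1.5 0 0 1" --pt "0 1.5 0 0 1" --pt "0 0 0 0 1"

```text
t: 33.05
eef_pos: [619.0, -308.3, 74.5]
tcp_rot: [3.141, -0.001, -0.06]
ft_force: [0.4, 3.1, 5.9]
opening: 0.251
grip_force: 30.0
```

carry_out --pt "0 1 0 0 1" --pt "0 1 0 0 1" --pt "0 0 0 0 1"

```text
t: 33.35
eef_pos: [618.9, -310.2, 74.5]
tcp_rot: [3.142, -0.001, -0.06]
ft_force: [0.6, 4.0, 6.5]
opening: 0.252
grip_force: 30.0
```

```bash
cat > beads.py <<'E'
from h import *
def blobs(c,box,name=None):
    x0,x1,y0,y1=box;im=c["color"][y0:y1,x0:x1];b=cv2.resize(im,None,fx=6,fy=6,interpolation=cv2.INTER_CUBIC)
    if name: cv2.imwrite(f"pics/{name}.png",b[...,::-1])
    g=b.min(2).astype(np.uint8);d=cv2.morphologyEx(g,cv2.MORPH_TOPHAT,cv2.getStructuringElement(2,(51,51)))
    n,l,st,ce=cv2.connectedComponentsWithStats((d>35).astype(np.uint8))
    return [((ce[i]/6-.4+[x0,y0]).round(1).tolist(),int(st[i,4])) for i in range(1,n) if 150<st[i,4]<1800]
if __name__=="__main__":
    t=cam("top");s=cam("side");np.savez("tl.npz",**t);np.savez("sl.npz",**s)
    print("top",blobs(t,(268,368,125,190),"tl"));print("side",blobs(s,(200,270,130,190),"sl"))
    t0=dict(np.load("top0.npz"));s0=dict(np.load("side0.npz"))
    print("ref top",blobs(t0,(268,368,125,190)),"side",blobs(s0,(200,270,130,190)))
E
python3 beads.py
```

```text
top [([309.2, 125.4], 731), ([366.6, 159.3], 210), ([273.0, 175.2], 845), ([354.0, 182.2], 448)]
side [([227.3, 137.0], 601), ([255.9, 142.7], 318), ([240.4, 144.7], 589), ([250.8, 149.3], 402), ([246.1, 158.4], 972), ([257.7, 159.6], 205), ([212.9, 169.6], 203), ([239.5, 173.1], 453), ([232.2, 172.6], 217)]
ref top [([315.4, 145.3], 934), ([330.7, 146.4], 817), ([348.7, 147.1], 184), ([317.4, 170.3], 1175)] side [([236.7, 132.4], 1276), ([253.7, 146.6], 737), ([246.1, 163.1], 472), ([219.9, 169.9], 463), ([252.9, 170.6], 226), ([212.9, 169.6], 179), ([234.6, 188.1], 1503)]
```

carry_out --pt "0 1 0 0 1" --pt "0 1 0 0 1" --pt "0 0 0 0 1"

```text
t: 33.75
eef_pos: [618.7, -312.2, 74.5]
tcp_rot: [3.142, -0.001, -0.06]
ft_force: [1.1, 3.6, 6.3]
opening: 0.25
grip_force: 30.0
```

carry_out --pt "0 1 0 0 1" --pt "0 0 0 0 1"

```text
t: 33.95
eef_pos: [618.7, -313.2, 74.5]
tcp_rot: [3.142, -0.001, -0.06]
ft_force: [0.3, 3.6, 5.7]
opening: 0.256
grip_force: 30.0
```

carry_out --pt "0 1 0 0 1" --pt "0 0 0 0 1"

```text
t: 34.15
eef_pos: [618.6, -314.2, 74.5]
tcp_rot: [3.142, -0.001, -0.06]
ft_force: [0.7, 3.3, 5.5]
opening: 0.252
grip_force: 30.0
```

carry_out --pt "0 1 0 0 1" --pt "0 0 0 0 1"

```text
t: 34.35
eef_pos: [618.5, -315.2, 74.5]
tcp_rot: [3.142, -0.001, -0.06]
ft_force: [0.3, 3.3, 6.5]
opening: 0.251
grip_force: 30.0
```

carry_out --pt "0 1 0 0 1" --pt "0 0 0 0 1"

```text
t: 34.55
eef_pos: [618.5, -316.2, 74.4]
tcp_rot: [3.142, -0.001, -0.06]
ft_force: [1.8, 3.2, 5.7]
opening: 0.252
grip_force: 30.0
```

carry_out --pt "0 1 0 0 1" --pt "0 0 0 0 1"

```text
t: 34.75
eef_pos: [618.4, -316.9, 74.5]
tcp_rot: [-3.141, -0.001, -0.06]
ft_force: [1.1, 5.7, 5.7]
opening: 0.252
grip_force: 30.0
```

```bash
python3 - <<'E'
from h import *
t=cam("top");s=cam("side");np.savez("tl.npz",**t);np.savez("sl.npz",**s)
# post / bead stats in the side view: bright pixels inside tray vs floor
s0=dict(np.load("side0.npz"))
for n,c in(("ref",s0),("now",s)):
    g=c["color"][135:180,205:265].astype(int).min(2)
    print(n,"max",g.max());print("\n".join("".join("#" if v>165 else "+" if v>140 else "." if v>60 else " " for v in r) for r in g))
E
```

```text
ref max 197
#########################.......+.++########################
########################+.............+...+#################
#######################+.......................++++#########
#######################+. ...........................#+#####
#######################.  ............................+#####
######################+. ...........................+.+#####
#####################+. . ..........................+.+#####
####################+.. ............................. +#####
####################+..  ............................ +#####
####################.. .. .......................... .+#####
###################..  ...........................+. .+#####
##################+.  .. ..........................  .+#####
##################...... ...++.....................  .+#####
#################+.  .  ...++++++++++.................+#####
#################.  . .....++++++++++++++++........  .+#####
################..  . .....+#+++++++++++++++++++.. ....+####
###############+.     ....+##..++++++++++++++++..  .....####
##############+..    .....+++..++++++++++++++++. . 
[... 3708 characters left out ...]
..................................
#####..........######+......................................
#####..+.......######.......................................
####+..........+++++#+.....................................+
####+...............++....++.........#.................. ...
#####.....................++....+......................     
#####...........................++....................+     
#####...............................................##+     
#####..............................................###.     
#####...........................................+#####.     
#####..........................................+######.     
#####........................................+########.
```

carry_out --pt "0 1 0 0 1" --pt "0 0 0 0 1"

```text
t: 35.05
eef_pos: [618.4, -317.0, 74.6]
tcp_rot: [-3.14, -0.0, -0.06]
ft_force: [1.2, 10.2, 8.2]
opening: 0.251
grip_force: 30.0
```

carry_out --pt "0 1 0 0 1" --pt "0 0 0 0 1"

```text
t: 35.25
eef_pos: [618.4, -317.2, 74.7]
tcp_rot: [-3.139, -0.0, -0.06]
ft_force: [0.9, 14.3, 10.5]
opening: 0.25
grip_force: 30.0
```

carry_out --pt "0 -1 0 0 1" --pt "0 -1 0 0 1" --pt "0 -0.7 0 0 1" --pt "0 0 -2 0 1" --pt "0 0 -4 0 1" --pt "0 0 -6 0 1" --pt "0 0 -8 0 1" --pt "0 0 -10 0 1" --pt "0 0 -12 0 1" --pt "0 0 -12 0 1" --pt "0 0 -12 0 1" --pt "0 0 -10 0 1"

```text
t: 36.45
eef_pos: [618.3, -316.4, 151.5]
tcp_rot: [3.141, -0.001, -0.06]
ft_force: [0.6, 0.6, -1.3]
opening: 0.247
grip_force: 30.0
```

carry_out --pt "0 0 -8 0 1" --pt "0 0 -5 0 1" --pt "0 0 -2 0 1" --pt "0 0 0 0 1"

```text
t: 36.85
eef_pos: [618.1, -316.3, 164.9]
tcp_rot: [3.142, 0.0, -0.06]
ft_force: [0.1, 0.9, -1.2]
opening: 0.25
grip_force: 30.0
```

```bash
python3 - <<'E'
from h import *
t=cam("top");s=cam("side");np.savez("tl.npz",**t);np.savez("sl.npz",**s)
for n,c,b in(("side",s,(205,270,110,180)),):
    g=c["color"][b[2]:b[3],b[0]:b[1]].astype(int).min(2)
    print("\n".join("".join("#" if v>165 else "+" if v>125 else "." if v>60 else "-" if v>40 else " " for v in r) for r in g))
g=t["color"][125:190,290:368].astype(int).min(2)
print("\n".join("".join("#" if v>165 else "+" if v>125 else "." if v>60 else "-" if v>40 else " " for v in r) for r in g))
E
python3 legs.py "[]"
```

```text
##########+.............                                         
###########+............                                         
########+###+...........                                         
########++###+..........                               -         
#########++###+.........                                         
##########+.+##+......+.                                         
###########+.###+.....#+-                                     ..-
############+####.....##.                                -.-  ...
##############+###....##+-                          -.-  ...  ...
##############.+###...###-                          ...  ...  -. 
##############+.+###...#+-         -                ...  ..-     
###############+.+##+.+..         ...-              ...   -      
################+.+####.          .++.               -           
#################+.+###.          .++.                        --.
##################+.##+-          ....                     -.....
###################+.+.           -...                --.........
####################+.                      
[... 8032 characters left out ...]
------------------------------------------------- -        -.########
   ----------------------------------------------------------       .+########
  -- -------------------------------------------------------        .+########
   ---------------------------------------------------------       -.#########
    --  ---------------------------------------------------        .+#########
   - --  -------------------------------------------------         .+#########
   -------------------------------------------------------        -.##########
     -----------------------------------------------------        .+##########
now [ 618.  -316.2  164.5   -3.4] t 37.0 op 0.25 F [-0.7  0.1 -1.3] grip 30.0
```

The printout shows one bead in the scoop at side (240,122), and the other two still on the tray's -x-world side. I'll turn the scoop's mouth to world +x slowly and raise it.

carry_out --pt "0 0 0 -1 1" --pt "0 0 0 -2 1" --pt "0 0 -1 -3 1" --pt "0 0 -2 -4 1" --pt "0 0 -2 -4 1" --pt "0 0 -2 -4 1" --pt "0 0 -2 -4 1" --pt "0 0 -2 -4 1" --pt "0 0 -2 -4 1" --pt "0 0 -2 -4 1" --pt "0 0 -2 -4 1" --pt "0 0 -1 -4 1"

```text
t: 38.15
eef_pos: [618.1, -316.3, 182.7]
tcp_rot: [-3.141, 0.0, 0.677]
ft_force: [0.7, 0.5, -1.9]
opening: 0.253
grip_force: 30.0
```

carry_out --pt "0 0 0 -4 1" --pt "0 0 0 -4 1" --pt "0 0 0 -4 1" --pt "0 0 0 -4 1" --pt "0 0 0 -4 1" --pt "0 0 0 -4 1" --pt "0 0 0 -4 1" --pt "0 0 0 -4 1" --pt "0 0 0 -4 1" --pt "0 0 0 -4 1" --pt "0 0 0 -4 1" --pt "0 0 0 -3.4 1"

```text
t: 39.35
eef_pos: [618.1, -316.2, 182.6]
tcp_rot: [-3.141, -0.0, 1.504]
ft_force: [0.9, -0.3, -1.4]
opening: 0.253
grip_force: 30.0
```

carry_out --pt "0 0 0 -2 1" --pt "0 0 0 -1 1" --pt "0 0 0 -0.6 1" --pt "0 0 0 0 1"

```text
t: 39.75
eef_pos: [618.1, -316.3, 182.8]
tcp_rot: [-3.141, -0.0, 1.564]
ft_force: [-1.0, 0.4, -1.7]
opening: 0.254
grip_force: 30.0
```

```bash
cat > asc.py <<'E'
import sys
from h import *
def asc(n,b,f="min"):
    c=cam(n);g=c["color"][b[2]:b[3],b[0]:b[1]].astype(int).min(2)
    print("\n".join("".join("#" if v>165 else "+" if v>125 else "." if v>60 else "-" if v>40 else " " for v in r) for r in g))
if __name__=="__main__": asc(sys.argv[1],eval(sys.argv[2]))
E
python3 legs.py "[]"; python3 asc.py side "(205,270,90,150)"
```

```text
now [ 618.1 -316.3  182.8   89.6] t 39.8 op 0.25 F [-1.   0.4 -1.7] grip 30.0
-   .+........        --------          -                        
.  .##........        -  -----        -----------                
. -+##........-          -.           - ----------               
+++###.........---       -.           -     - ----               
######..............-    -.                      -               
######..............-     .                                      
######..............-     -                                      
######...............                                            
######+..............                                            
######+..............                                            
######+..............                                            
######+..............-                                           
######+..............-                                           
######+..............-                                           
#######...............                                           
#######...............          
[... 2237 characters left out ...]
............................++##########
######################+.............................+.+##########
######################..............................+.+##########
####################++.............................+..+##########
####################...............................+..+##########
###################+..............................+...###########
###################...............................+.-.###########
##################+.........++........................###########
#################+.........+##+++++++............+....###########
#################..........##########+++++............###########
################+..........#######+##++++#+++++.......###########
```

carry_out --pt "0 22 0 0 1" --pt "0 19 0 0 1" --pt "0 15 0 0 1" --pt "0 12 0 0 1" --pt "0 9 0 0 1" --pt "0 6 0 0 1" --pt "0 4 0 0 1" --pt "0 2 0 0 1" --pt "0 1 0 0 1" --pt "0 0 0 0 1"

```text
t: 40.8
eef_pos: [708.0, -317.0, 183.0]
tcp_rot: [-3.142, 0.0, 1.564]
ft_force: [0.2, 0.4, -1.4]
opening: 0.256
grip_force: 30.0
```

```bash
python3 legs.py "[(495,-6,182,90)]"; python3 asc.py side "(170,260,90,150)"
```

```text
now [ 708.  -317.   183.    89.6] t 40.8 op 0.26 F [ 0.2  0.4 -1.4] grip 30.0
[495.  -6. 182.  90.] -> dx 309.4 dy -215.3 dz 1.0 turn -0.4
.......-  -...+++++++..---       ###+-      -  .....---      -                            
........--....++++++++##+++.     +##+--       ..........    -.                            
......-....-..+++++++######+     .###++-     -..........    ..                            
..........-...++++++#######+-    .++++.-    -...........   -..-                           
............-.+++++#########.    -  -       -...........-  ...-                           
..........-...++++##########.               -.................-                           
...-........-.++++##########.               ..................                            
......-....-..+++###########+               -.................                            
..-............+############+-              ..................                            
............--.##############.              ..................-                           
............-.+##############.              .......
[... 3798 characters left out ...]
#############################+.............................+..#
+- --      .############################################..............................+..#
.  -      .###########################################+..............................+...#
.         .###########################################...............................+...#
-         .##########################################+.........++...................+....#
.        -##########################################+.........+##+++++++............+....#
.        .##########################################..........##########++++++.....+.....#
.        .#########################################+..........################++++++.....#
```

```bash
python3 - <<'E'
from h import *
s=cam("side");i=s["color"].astype(int)
for y in range(113,124): print(y,[tuple(i[y,x]) for x in range(191,200)])
s0=dict(np.load("side0.npz"))["color"].astype(int)
print("bead ref",[tuple(s0[y,x]) for y,x in((151,232),(158,228),(155,247),(159,243),(150,233),(157,229))],"floor",s0[160,235])
E
```

```text
113 [(np.int64(227), np.int64(219), np.int64(208)), (np.int64(224), np.int64(216), np.int64(202)), (np.int64(227), np.int64(220), np.int64(208)), (np.int64(227), np.int64(219), np.int64(208)), (np.int64(231), np.int64(224), np.int64(210)), (np.int64(232), np.int64(222), np.int64(207)), (np.int64(200), np.int64(186), np.int64(178)), (np.int64(186), np.int64(176), np.int64(166)), (np.int64(199), np.int64(185), np.int64(175))]
114 [(np.int64(224), np.int64(215), np.int64(205)), (np.int64(226), np.int64(217), np.int64(204)), (np.int64(226), np.int64(217), np.int64(206)), (np.int64(231), np.int64(225), np.int64(212)), (np.int64(233), np.int64(224), np.int64(210)), (np.int64(186), np.int64(175), np.int64(166)), (np.int64(113), np.int64(104), np.int64(100)), (np.int64(65), np.int64(62), np.int64(58)), (np.int64(97), np.int64(92), np.int64(84))]
115 [(np.int64(225), np.int64(217), np.int64(204)), (np.int64(230), np.int64(223), np.int64(212)), (np.int64(229), np.int64(222), np.int64(210)), (np.int64(232), np.int64(222), np.int64(210)), (np.int64(194), np.int64(184), np.int64(176)), (np.int64(
[... 3094 characters left out ...]
p.int64(41), np.int64(43), np.int64(38)), (np.int64(11), np.int64(11), np.int64(8)), (np.int64(2), np.int64(5), np.int64(4)), (np.int64(16), np.int64(10), np.int64(16)), (np.int64(5), np.int64(11), np.int64(10)), (np.int64(16), np.int64(10), np.int64(14)), (np.int64(17), np.int64(17), np.int64(23)), (np.int64(21), np.int64(22), np.int64(17)), (np.int64(25), np.int64(23), np.int64(22))]
bead ref [(np.int64(209), np.int64(193), np.int64(171)), (np.int64(223), np.int64(210), np.int64(183)), (np.int64(210), np.int64(197), np.int64(176)), (np.int64(205), np.int64(190), np.int64(169)), (np.int64(195), np.int64(183), np.int64(166)), (np.int64(193), np.int64(182), np.int64(165))] floor [169 156 144]
```

carry_out --pt "3.3 -2.3 0 0 1" --pt "6.6 -4.6 0 0 1" --pt "9.8 -6.9 0 0 1" --pt "13.1 -9.1 0 0 1" --pt "16.4 -11.4 0 0 1" --pt "19.7 -13.7 0 0 1" --pt "23 -16 0 0 1" --pt "24.6 -17.1 0 0 1" --pt "24.6 -17.1 0 0 1" --pt "24.6 -17.1 0 0 1" --pt "24.6 -17.1 0 0 1" --pt "24.6 -17.1 0 0 1"

```text
t: 42.1
eef_pos: [558.9, -99.6, 183.3]
tcp_rot: [3.141, 0.0, 1.564]
ft_force: [-0.2, -0.0, -2.7]
opening: 0.252
grip_force: 30.0
```

carry_out --pt "23 -16 0 0 1" --pt "19.7 -13.7 0 0 1" --pt "16.4 -11.4 0 0 1" --pt "13.1 -9.1 0 0 1" --pt "9.8 -6.9 0 0 1" --pt "6.6 -4.6 0 0 1" --pt "4.1 -2.9 0 0 1" --pt "1.6 -1.1 0 0 1" --pt "0 0 0 0 1" --pt "0 0 0 0 1"

```text
t: 43.1
eef_pos: [495.5, -6.5, 182.9]
tcp_rot: [3.141, 0.0, 1.563]
ft_force: [0.1, 0.3, -2.0]
opening: 0.255
grip_force: 30.0
```

```bash
python3 legs.py "[(495,-6,182,90)]"; python3 asc.py side "(200,270,135,215)"
```

```text
now [495.5  -6.5 182.9  89.6] t 43.1 op 0.25 F [ 0.1  0.3 -2. ] grip 30.0
[495.  -6. 182.  90.] -> dx 0.5 dy -0.5 dz 0.9 turn -0.4
###+###+####+.   --          ---.......-                              
#+#+########+-   --               -.....                              
######+#####.-                         -                              
#++#########+-                                                        
######+#####+-                                                        
#+++#++##+##+.           -..                                          
++##++#######.           .+.-----.-.                                  
##+++##++####.          -+..--......-                                 
++#+###++#+##.          .+.----.....-   -  -                          
#++#++#####+#+..       -+.---.-.....            -.---- -             -
+++#+#+#++##+##+-      -..-----....-            -.......-        -  -.
#+++++#+++##+###.   - ------- ---..-            -.......-           .+
#+#++#++#+#+++##.    -------   - --          -   .......            .#
##+###+###++#+##.    -.--  ---- ---           
[... 4010 characters left out ...]
###########+..................+++##++...........###########+#
################+++++..................+#++++............#+########+##
###############++++++..................++................#++###++#+###
##############+++++++....................................+++++++++++##
##############+++++++......................................+++++++####
##############++++++#.......................................+++++++###
##############+++++##........................................++++.+#++
##############+++++##........................................++++.#+++
#############++++++##........................................++++.####
#####+#+#####++++++##+.......................................++++.+###
```

carry_out --pt "0 -35 0 0 1" --pt "0 0 0 0 1" --pt "0 5 0 0 1" --pt "0 9 0 0 1" --pt "0 10 0 0 1" --pt "0 6 0 0 1" --pt "0 -30 0 0 1" --pt "0 0 0 0 1" --pt "0 5 0 0 1" --pt "0 9 0 0 1" --pt "0 10 0 0 1" --pt "0 6 0 0 1"

```text
t: 44.35
eef_pos: [491.9, -6.2, 182.8]
tcp_rot: [3.141, 0.0, 1.564]
ft_force: [1.0, 0.3, -1.2]
opening: 0.252
grip_force: 30.0
```

carry_out --pt "0 -30 0 0 1" --pt "0 0 0 0 1" --pt "0 5 0 0 1" --pt "0 9 0 0 1" --pt "0 10 0 0 1" --pt "0 6 0 0 1" --pt "0 -30 0 0 1" --pt "0 0 0 0 1" --pt "0 5 0 0 1" --pt "0 9 0 0 1" --pt "0 10 0 0 1" --pt "0 6 0 0 1"

```text
t: 45.55
eef_pos: [491.9, -6.2, 182.8]
tcp_rot: [3.141, 0.0, 1.564]
ft_force: [0.3, 0.4, -2.3]
opening: 0.25
grip_force: 30.0
```

carry_out --pt "0 -30 0 0 1" --pt "0 0 0 0 1" --pt "0 5 0 0 1" --pt "0 9 0 0 1" --pt "0 10 0 0 1" --pt "0 6 0 0 1" --pt "0 -30 0 0 1" --pt "0 0 0 0 1" --pt "0 5 0 0 1" --pt "0 9 0 0 1" --pt "0 10 0 0 1" --pt "0 6 0 0 1"

```text
t: 46.75
eef_pos: [491.9, -6.2, 182.8]
tcp_rot: [3.141, 0.0, 1.564]
ft_force: [-0.2, -0.2, 0.1]
opening: 0.253
grip_force: 30.0
```

```bash
python3 legs.py "[]"; python3 asc.py side "(195,275,170,250)"
```

```text
now [491.9  -6.2 182.8  89.6] t 46.8 op 0.25 F [-0.2 -0.2  0.1] grip 30.0
##############+..........++++++++++++++++++++++++.                 +############
##############+..............+++++++++++++++++++.--                ++++#++######
##############+...............++....++++++++++++.-.                .......++++++
##############+..........................++++++..-.                    -  -----.
##############+.................................-..-                            
##############+............................---. ----                            
###############...........................                                      
###############.......................... --                                    
###############......................... -.-                                    
###############........................- ...                                    
###############.......................--....                                    
###############......................--.....                                    
###############+...................- -......          
[... 4753 characters left out ...]
##########.................++.......................
################+###################+#+..........+++++..........................
###########+########+##################+++......+#####++........................
#########################+######+#########++++++########+.......................
###################################+#####################++++++.................
#############+#####################+###########################.................
##########################+##++#+#+###+##+#####################.................
########################+##########+##########################+.................
#################+#####+##########++##########################..................
```

```bash
python3 legs.py "[(597.5,-193,183,89.6),(597.5,-193,183,-3.4)]"
```

```text
now [492.2  -6.3 182.7  89.6] t 46.8 op 0.25 F [ 0.1 -0.5 -0.8] grip 30.0
[ 597.5 -193.   183.    89.6] -> dx -186.0 dy 106.6 dz -0.3 turn -0.0
[ 597.5 -193.   183.    -3.4] -> dx 0.0 dy 0.0 dz -0.0 turn 93.0
```

carry_out --pt "-5 0 0 0 1" --pt "-10 0 0 0 1" --pt "-15 4 0 0 1" --pt "-20 8 0 0 1" --pt "-24 13 0 0 1" --pt "-26 17 0 0 1" --pt "-25 19 0 0 1" --pt "-22 17 0 0 1" --pt "-16 13 0 0 1" --pt "-11 8 0 0 1" --pt "-7 4 0 0 1" --pt "-5 1.3 0 0 1"

```text
t: 48.0
eef_pos: [593.0, -193.5, 182.8]
tcp_rot: [-3.141, -0.0, 1.563]
ft_force: [0.5, -1.0, -1.9]
opening: 0.253
grip_force: 30.0
```

```bash
python3 legs.py "[(597.5,-193,183,89.6),(597.5,-193,183,-3.4)]"; python3 asc.py top "(195,265,150,225)"
```

```text
now [ 593.  -193.5  182.8   89.6] t 48.0 op 0.25 F [ 0.5 -1.  -1.9] grip 30.0
[ 597.5 -193.   183.    89.6] -> dx 0.5 dy 4.5 dz -0.2 turn -0.0
[ 597.5 -193.   183.    -3.4] -> dx 0.0 dy 0.0 dz -0.0 turn 93.0
############++...++###################################.-              
############+.....++#################################+.-              
#############......+#################################..               
#############......+################################+.-               
#############+.....+################################+.                
#############+....++################++##############.-                
##############++++++###############################+.                 
###################################################+.                 
#########+########################################+.-                 
#########+#######################################+..                  
######################++.....+++################+..                   
####################+............+#############+..                    
##################+...-----.-......+####
[... 3667 characters left out ...]
                                                       
#########+.-                                                          
#########..                                                           
########+.                                                            
#######+.-                                                            
######+..                                                             
######+.                                                              
#####+.-                                                              
####+.-                                                               
####+.                                                                
###+.
```

The printout shows two bead shadows inside the pail, near (219,174) and (224,175). On to the second lane.

carry_out --pt "0 4.5 0 4 1" --pt "0 0 0 8 1" --pt "0 0 0 8 1" --pt "0 0 0 8 1" --pt "0 0 0 8 1" --pt "0 0 0 8 1" --pt "0 0 0 8 1" --pt "0 0 0 8 1" --pt "0 0 0 8 1" --pt "0 0 0 8 1" --pt "0 0 0 8 1" --pt "0 0 0 8 1"

```text
t: 49.25
eef_pos: [597.3, -192.3, 183.2]
tcp_rot: [-3.142, 0.0, -0.047]
ft_force: [0.3, 0.4, -0.7]
opening: 0.253
grip_force: 30.0
```

carry_out --pt "0 0 10 1 1" --pt "0 0 20 0 1" --pt "0 0 20 0 1" --pt "0 0 10 0 1" --pt "0 0 0 0 1" --pt "0 0 0 0 1"

```text
t: 49.85
eef_pos: [597.8, -192.9, 123.3]
tcp_rot: [3.141, -0.0, -0.058]
ft_force: [-0.2, 0.7, -1.2]
opening: 0.251
grip_force: 30.0
```

```bash
python3 legs.py "[(597.5,-193,75.5,-3.4)]";python3 asc.py side "(205,270,125,185)"
```

```text
now [ 597.8 -192.9  123.3   -3.3] t 49.9 op 0.25 F [-0.2  0.7 -1.2] grip 30.0
[ 597.5 -193.    75.5   -3.4] -> dx -0.3 dy 0.1 dz 47.8 turn 0.1
#######...                           -                --.........
######.                             ++.-          --.............
#####.- -                          -###.-     --.................
####+. -.-                         -####.- -...................++
####.   ---.-                  -    +####...................+++##
####+    --.  -                -    +#####..............+#++#####
####.                          --  .#######.........++++#########
####.                          -   +########+...++++#############
####.                         -   .###########++#################
####.-                        - -..##############################
#####.                          ..+##############################
#####.                          -...++++++#######################
#####.  -                       -..........++++++################
#####+                          -..................++############
#####+-                   -     -
[... 2299 characters left out ...]
..............................+#+.         
#####..................................................    --    
#####..................................................-- --- -  
#####................................................+.-         
#####.......................................+#.......#.-   -- -  
#####+......................................###...+++#. ---    - 
#####+......................................+#+..+####.    --- - 
#####+...........................................+####. --  -    
######.............................................+++. - -  --- 
########.....................+++++#+++................  - --- - -
#############............+###############+...........-    -- -
```

carry_out --pt "0 0 5 0 1" --pt "0 0 3 0 1" --pt "0 0 2 0 1" --pt "0 0 2 0 1" --pt "0 0 0 0 1"

```text
t: 50.4
eef_pos: [597.6, -192.9, 110.6]
tcp_rot: [-3.142, 0.0, -0.06]
ft_force: [0.3, 0.2, -1.4]
opening: 0.253
grip_force: 30.0
```

carry_out --pt "0 0 8 0 1" --pt "0 0 10 0 1" --pt "0 0 8 0 1" --pt "0 0 5 0 1" --pt "0 0 3 0 1" --pt "0 0 1.5 0 1" --pt "0 0 0.5 0 1" --pt "0 0 0 0 1"

```text
t: 51.2
eef_pos: [597.8, -193.0, 75.1]
tcp_rot: [3.141, -0.0, -0.06]
ft_force: [0.7, 0.3, -1.0]
opening: 0.251
grip_force: 30.0
```

carry_out --pt "0 0 0.5 0 1" --pt "0 0 0 0 1"

```text
t: 51.4
eef_pos: [597.7, -193.0, 74.6]
tcp_rot: [3.141, -0.0, -0.06]
ft_force: [0.3, 0.2, -0.6]
opening: 0.253
grip_force: 30.0
```

carry_out --pt "0 0 0.5 0 1" --pt "0 4 0.2 0 1" --pt "0 8 0 0 1" --pt "0 10 0 0 1" --pt "0 10 0 0 1" --pt "0 10 0 0 1" --pt "0 10 0 0 1" --pt "0 10 0 0 1" --pt "0 10 0 0 1" --pt "0 10 0 0 1" --pt "0 8 0 0 1" --pt "0 6 0 0 1"

```text
t: 52.6
eef_pos: [592.2, -289.2, 74.4]
tcp_rot: [-3.142, -0.001, -0.06]
ft_force: [0.0, 4.4, 6.2]
opening: 0.251
grip_force: 30.0
```

carry_out --pt "0 4 0 0 1" --pt "0 3 0 0 1" --pt "0 3 0 0 1" --pt "0 3 0 0 1" --pt "0 3 0 0 1" --pt "0 3 0 0 1" --pt "0 2 0 0 1" --pt "0 1 0 0 1" --pt "0 1 0 0 1" --pt "0 1 0 0 1" --pt "0 0 0 0 1"

```text
t: 53.7
eef_pos: [590.9, -312.8, 74.5]
tcp_rot: [3.141, -0.001, -0.06]
ft_force: [0.9, 3.4, 5.5]
opening: 0.256
grip_force: 30.0
```

carry_out --pt "0 1 0 0 1" --pt "0 1 0 0 1" --pt "0 0 0 0 1"

```text
t: 54.0
eef_pos: [590.7, -314.8, 74.4]
tcp_rot: [3.142, -0.001, -0.06]
ft_force: [0.4, 3.2, 6.6]
opening: 0.251
grip_force: 30.0
```

carry_out --pt "0 1 0 0 1" --pt "0 1 0 0 1" --pt "0 0 0 0 1"

```text
t: 54.3
eef_pos: [590.6, -315.4, 74.6]
tcp_rot: [-3.14, -0.0, -0.06]
ft_force: [1.6, 11.3, 9.2]
opening: 0.251
grip_force: 30.0
```

carry_out --pt "0 1 0 0 1" --pt "0 1 0 0 1" --pt "0 0 0 0 1"

```text
t: 54.6
eef_pos: [590.6, -315.7, 74.8]
tcp_rot: [-3.137, 0.0, -0.06]
ft_force: [1.1, 20.1, 13.0]
opening: 0.251
grip_force: 30.0
```

carry_out --pt "0 1 0 0 1" --pt "0 0 0 0 1"

```text
t: 54.8
eef_pos: [590.6, -315.9, 74.9]
tcp_rot: [-3.136, 0.0, -0.06]
ft_force: [1.2, 24.3, 16.0]
opening: 0.25
grip_force: 30.0
```

carry_out --pt "0 -1.5 0 0 1" --pt "0 -1.5 0 0 1" --pt "0 -1 0 0 1" --pt "0 -0.4 0 0 1" --pt "0 0 -2 0 1" --pt "0 0 -4 0 1" --pt "0 0 -6 0 1" --pt "0 0 -8 0 1" --pt "0 0 -10 0 1" --pt "0 0 -12 0 1" --pt "0 0 -12 0 1" --pt "0 0 -12 0 1"

```text
t: 56.0
eef_pos: [590.6, -315.7, 141.4]
tcp_rot: [3.14, -0.001, -0.06]
ft_force: [-0.1, 0.0, -1.9]
opening: 0.253
grip_force: 30.0
```

carry_out --pt "0 0 -12 0 1" --pt "0 0 -12 0 1" --pt "0 0 -10 0 1" --pt "0 0 -5 0 1" --pt "0 0 -3 0 1" --pt "0 0 0 0 1"

```text
t: 56.6
eef_pos: [590.4, -315.3, 181.9]
tcp_rot: [3.141, -0.0, -0.06]
ft_force: [-0.4, -0.2, -1.6]
opening: 0.251
grip_force: 30.0
```

carry_out --pt "0 0 0 -1 1" --pt "0 0 0 -2 1" --pt "0 0 0 -3 1" --pt "0 0 0 -4 1" --pt "0 0 0 -4 1" --pt "0 0 0 -4 1" --pt "0 0 0 -4 1" --pt "0 0 0 -4 1" --pt "0 0 0 -4 1" --pt "0 0 0 -4 1" --pt "0 0 0 -4 1" --pt "0 0 0 -4 1"

```text
t: 57.8
eef_pos: [590.2, -315.2, 181.1]
tcp_rot: [-3.141, 0.0, 0.677]
ft_force: [-0.3, 0.2, -2.0]
opening: 0.25
grip_force: 30.0
```

carry_out --pt "0 0 0 -4 1" --pt "0 0 0 -4 1" --pt "0 0 0 -4 1" --pt "0 0 0 -4 1" --pt "0 0 0 -4 1" --pt "0 0 0 -4 1" --pt "0 0 0 -4 1" --pt "0 0 0 -4 1" --pt "0 0 0 -4 1" --pt "0 0 0 -4 1" --pt "0 0 0 -4 1" --pt "0 0 0 -3.4 1"

```text
t: 59.0
eef_pos: [590.2, -315.2, 181.1]
tcp_rot: [-3.141, -0.0, 1.504]
ft_force: [-0.2, -0.5, -2.1]
opening: 0.254
grip_force: 30.0
```

carry_out --pt "0 0 0 -2 1" --pt "0 0 0 -1 1" --pt "0 0 0 -0.6 1" --pt "0 0 0 0 1" --pt "0 22 0 0 1" --pt "0 19 0 0 1" --pt "0 15 0 0 1" --pt "0 12 0 0 1" --pt "0 9 0 0 1" --pt "0 6 0 0 1" --pt "0 4 0 0 1" --pt "0 3 0 0 1"

```text
t: 60.2
eef_pos: [680.4, -316.0, 181.7]
tcp_rot: [-3.141, 0.0, 1.563]
ft_force: [-0.2, 0.0, -0.9]
opening: 0.252
grip_force: 30.0
```

```bash
python3 legs.py "[(492,-6,183,89.6)]";python3 asc.py side "(185,260,110,180)"
```

```text
now [ 680.4 -316.   181.7   89.6] t 60.2 op 0.25 F [-0.2  0.  -0.9] grip 30.0
[492.   -6.  183.   89.6] -> dx 308.6 dy -190.7 dz -1.3 turn -0.0
########################.            ...........                           
########################+-          -...........                           
#########################.          ............                          -
#########################+.-       -............                           
###########################.       -............                           
###################+..++##+-       -......+......                          
###################.    ---        -.....+#+......                         
#################+.+-                 -...##+..+#..                        
#################++#.                 -...###...#.#.                    -.-
####################.                 ....###.....#..                   ...
####################.                 .#...##.+++###..                  ...
#################+++.                 .#+.+..+#######..                 ...
##############.+++...                 .#####
[... 3663 characters left out ...]
................
########################+........++++..++++..............+.................
+#######################+..............+#++..............+...........+.....
#########################...........................................####...
#########################..........................................+######.
#########################........................................#########.
#########################.......................................##########.
#########################.......................................##########.
#########################.......................................#########.-
#########################+......................................########..-
```

carry_out --pt "3.4 -2.1 0 0 1" --pt "6.8 -4.2 0 0 1" --pt "10.2 -6.3 0 0 1" --pt "13.6 -8.4 0 0 1" --pt "17 -10.5 0 0 1" --pt "20.4 -12.6 0 0 1" --pt "23.8 -14.7 0 0 1" --pt "25.5 -15.8 0 0 1" --pt "25.5 -15.8 0 0 1" --pt "25.5 -15.8 0 0 1" --pt "25.5 -15.8 0 0 1" --pt "23.8 -14.7 0 0 1"

```text
t: 61.45
eef_pos: [543.8, -92.5, 182.1]
tcp_rot: [3.141, 0.0, 1.564]
ft_force: [0.6, -1.0, -1.3]
opening: 0.252
grip_force: 30.0
```

carry_out --pt "22.1 -13.6 0 0 1" --pt "18.7 -11.6 -0.6 0 1" --pt "15.3 -9.4 -0.6 0 1" --pt "11.9 -7.4 0 0 1" --pt "8.5 -5.2 0 0 1" --pt "6 -3.7 0 0 1" --pt "3.4 -2.1 0 0 1" --pt "1.7 -1 0 0 1" --pt "0 0 0 0 1" --pt "0 0 0 0 1"

```text
t: 62.45
eef_pos: [492.1, -6.2, 182.8]
tcp_rot: [3.142, 0.0, 1.563]
ft_force: [-0.3, 0.1, -0.8]
opening: 0.253
grip_force: 30.0
```

```bash
python3 legs.py "[(492,-6,183,89.6)]"
```

```text
now [492.1  -6.2 182.8  89.6] t 62.5 op 0.25 F [-0.3  0.1 -0.8] grip 30.0
[492.   -6.  183.   89.6] -> dx 0.2 dy -0.1 dz -0.2 turn -0.0
```

Dump with the same ratchet, then move aside sideways to look.

carry_out --pt "0 -32 0 0 1" --pt "0 0 0 0 1" --pt "0 5 0 0 1" --pt "0 9 0 0 1" --pt "0 10 0 0 1" --pt "0 6 0 0 1" --pt "0 -30 0 0 1" --pt "0 0 0 0 1" --pt "0 5 0 0 1" --pt "0 9 0 0 1" --pt "0 10 0 0 1" --pt "0 6 0 0 1"

```text
t: 63.65
eef_pos: [491.6, -6.0, 182.8]
tcp_rot: [3.141, 0.0, 1.564]
ft_force: [1.2, 0.1, -1.8]
opening: 0.252
grip_force: 30.0
```

carry_out --pt "0 -30 0 0 1" --pt "0 0 0 0 1" --pt "0 5 0 0 1" --pt "0 9 0 0 1" --pt "0 10 0 0 1" --pt "0 6 0 0 1" --pt "0 -30 0 0 1" --pt "0 0 0 0 1" --pt "0 5 0 0 1" --pt "0 9 0 0 1" --pt "0 10 0 0 1" --pt "0 6 0 0 1"

```text
t: 64.85
eef_pos: [491.6, -6.0, 182.8]
tcp_rot: [3.141, 0.0, 1.564]
ft_force: [0.0, -0.1, -1.4]
opening: 0.25
grip_force: 30.0
```

carry_out --pt "0 -30 0 0 1" --pt "0 0 0 0 1" --pt "0 5 0 0 1" --pt "0 9 0 0 1" --pt "0 10 0 0 1" --pt "0 6 0 0 1" --pt "0 -30 0 0 1" --pt "0 0 0 0 1" --pt "0 5 0 0 1" --pt "0 9 0 0 1" --pt "0 10 0 0 1" --pt "0 6 0 0 1"

```text
t: 66.05
eef_pos: [491.6, -6.0, 182.8]
tcp_rot: [3.141, 0.0, 1.564]
ft_force: [0.9, 0.2, -1.1]
opening: 0.253
grip_force: 30.0
```

carry_out --pt "-5 0 0 0 1" --pt "-10 0 0 0 1" --pt "-15 0 0 0 1" --pt "-20 0 0 0 1" --pt "-24 0 0 0 1" --pt "-26 0 0 0 1" --pt "-25 0 0 0 1" --pt "-22 0 0 0 1" --pt "-16 0 0 0 1" --pt "-11 0 0 0 1" --pt "-7 0 0 0 1" --pt "-5 0 0 0 1"

```text
t: 67.25
eef_pos: [488.5, -192.2, 182.9]
tcp_rot: [-3.142, -0.0, 1.564]
ft_force: [-0.2, -0.8, -1.7]
opening: 0.251
grip_force: 30.0
```

```bash
python3 legs.py "[(440,-195,183,90)]"; python3 - <<'E'
from h import *
c=cam("top");s=cam("side");f=lambda a,w,h:cv2.resize(a,(w,h),interpolation=cv2.INTER_CUBIC)
a=np.hstack([np.vstack([f(c["color"][155:195,205:245],300,300),f(c["color"][130:190,265:365],300,300)]),f(s["color"][100:270,170:310],494,600)])
cv2.imwrite("pics/n.png",np.clip(a*1.2,0,255).astype(np.uint8)[...,::-1])
E
```

```text
now [ 488.5 -192.2  182.9   89.6] t 67.2 op 0.25 F [-0.2 -0.8 -1.7] grip 30.0
[ 440. -195.  183.   90.] -> dx -3.1 dy -48.4 dz -0.1 turn -0.4
```

View pics/n.png

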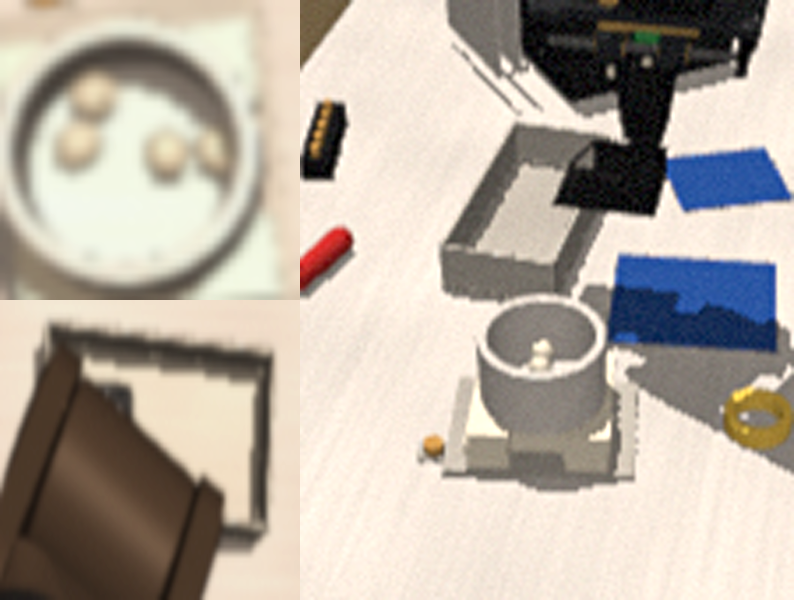

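All four beads are in the pail (top-left crop: (92,95), (77,145), (167,153), (212,153)), the tray is empty and the scoop is empty. Now I'll park the scoop on the blue mat.

```bash
python3 legs.py "[(411.6,-199.6,183,95.6),(411.6,-199.6,73,95.6)]"
```

```text
now [ 488.6 -192.1  182.9   89.6] t 67.3 op 0.25 F [-0.2  0.9 -0.8] grip 30.0
[ 411.6 -199.6  183.    95.6] -> dx -8.1 dy -76.9 dz -0.1 turn -6.0
[ 411.6 -199.6   73.    95.6] -> dx 0.0 dy 0.0 dz 110.0 turn -0.0
```

carry_out --pt "-1 -10 0 0 1" --pt "-1.5 -18 0 0 1" --pt "-1.5 -20 0 0 1" --pt "-2 -16 0 0 1" --pt "-1 -9 0 -2 1" --pt "-0.5 -4 0 -4 1" --pt "0 0 15 0 1" --pt "0 0 25 0 1" --pt "0 0 30 0 1" --pt "0 0 20 0 1" --pt "0 0 10 0 1" --pt "0 0 3 0 1"

```text
t: 68.55
eef_pos: [411.0, -198.6, 79.4]
tcp_rot: [-3.141, -0.001, 1.669]
ft_force: [0.1, -0.7, -0.9]
opening: 0.251
grip_force: 30.0
```

carry_out --pt "0 0 2 0 1" --pt "0 0 2 0 1" --pt "0 0 0 0 1"

```text
t: 68.85
eef_pos: [411.7, -199.1, 76.4]
tcp_rot: [3.141, 0.001, 1.668]
ft_force: [0.3, -0.2, -1.5]
opening: 0.251
grip_force: 30.0
```

```bash
python3 legs.py "[(411.6,-199.6,72.4,95.6)]"
```

```text
now [ 411.7 -199.1   76.4   95.6] t 68.8 op 0.25 F [ 0.3 -0.2 -1.5] grip 30.0
[ 411.6 -199.6   72.4   95.6] -> dx -0.4 dy -0.1 dz 4.0 turn -0.0
```

carry_out --pt "0 0 1 0 1" --pt "0 0 1 0 1" --pt "0 0 1 0 1" --pt "0 0 0 0 1"

```text
t: 69.25
eef_pos: [411.5, -199.1, 72.9]
tcp_rot: [-3.142, 0.0, 1.668]
ft_force: [-0.5, 0.3, -1.3]
opening: 0.254
grip_force: 30.0
```

carry_out --pt "0 0 0.5 0 1" --pt "0 0 0.5 0 1" --pt "0 0 0 0 1"

```text
t: 69.55
eef_pos: [411.5, -199.1, 72.4]
tcp_rot: [3.141, 0.0, 1.668]
ft_force: [-2.0, 0.7, 8.2]
opening: 0.253
grip_force: 30.0
```

Contact. I'll release and retreat upward.

carry_out --pt "0 0 -0.5 0 1" --pt "0 0 0 0 0.6" --pt "0 0 0 0 0.3" --pt "0 0 0 0 0" --pt "0 0 0 0 0" --pt "0 0 0 0 0" --pt "0 0 0 0 0" --pt "0 0 0 0 0" --pt "0 0 -15 0 0" --pt "0 0 -30 0 0" --pt "0 0 -40 0 0" --pt "0 0 -40 0 0"

```text
t: 70.75
eef_pos: [411.2, -198.8, 198.7]
tcp_rot: [-3.141, -0.001, 1.668]
ft_force: [0.2, 0.1, -0.5]
opening: 0.997
grip_force: 0.0
```

carry_out --pt "-15 0 0 0 0" --pt "-30 5 0 0 0" --pt "-40 10 0 0 0" --pt "-40 10 0 0 0" --pt "-40 10 0 0 0" --pt "-40 10 0 0 0" --pt "-30 10 0 0 0" --pt "-15 0 0 0 0" --pt "0 0 0 0 0"

```text
t: 71.65
eef_pos: [490.0, -443.6, 196.0]
tcp_rot: [-3.141, -0.001, 1.667]
ft_force: [-0.8, 0.8, -0.2]
opening: 1.002
grip_force: 0.0
```

```bash
python3 legs.py "[]"; python3 - <<'E'
from h import *
s=cam("side");t=cam("top")
for n,c,b in(("side",s,(245,315,150,205)),("top",t,(262,314,183,242))):
    i=c["color"][b[2]:b[3],b[0]:b[1]].astype(int)
    print(n);print("\n".join("".join("X" if p.max()<60 else "b" if p[2]>p[0]+25 else "." for p in r) for r in i))
E
```

```text
now [ 490.  -443.6  196.    95.5] t 71.7 op 1.0 F [-0.8  0.8 -0.2] grip 0.0
side
.............................bbbbbbbbbbbbbbbbbbbbbbbbbbbbbbbb.........
..............................bbbbbbbbbbbbbbbbbbbbbbbbbbbbbbbb........
..............................bbbbbbbbbbbbbbbXbbXXbbbbbbbbbbbbb.......
...............................bbbbbbbbbbbbbXXXXXXXXbbbbbbbbbbb.......
...............................bbbbbbbbbbbbbXXXXXXXXbbbbbbbbbbbb......
................................bbbbbbbbbbbXXXXXXXXXbbbbbbbbbbbb......
................................bbbbbbbbbbbbXXXXXXXXbbbbbbbbbbb.......
................................bbbbbbbbbbbbXXXXXXXXbb................
.................................bbbbbbbbbbXXXXXXXXX..................
..................................b.........XXXXXXXX..................
............................................XXXXXXXX..................
............................................XXXXXXX...................
...........................................XXXXXXXX...................
...........................................XXXXXXXX...................
.........................
[... 5316 characters left out ...]
bbbbbbb....
..............................XXXXXXXbbbbbbbbbbb....
..............................XXXXXXXXbbbbbbbbbb....
................................XXXXXXXbbbbbbbbb....
................................XXXXXXXXXbbbbbbb....
.................................XXXXXXXXXbbbbbb....
..................................XXXXXXXXXbbbbbb...
....................................XXXXXXXXbbbb....
....................................XXXXXXXXX.......
....................................XXXXXXXXX.......
.....................................XXXXXXXX.......
......................................XXXXXXX.......
.......................................XXXXXXX......
........................................XXXXXX......
```

The scoop stands upright, well inside its blue mat. I'm handing the job in.

```bash
python3 -c "
from cell import env
print(env.job_done())"
```

```text
the job is handed in; nothing more can be done
None
```

The job is handed in: the three notched plates are stacked on the earth plate with the pail upright in the middle, all four beads are in the pail, and the scoop is standing on its blue mat (about 72 s used; the hand-in returned no verdict).

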